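# Find the full spray can by its weight and load it into the rack

### The arm

A 6-joint arm with a two-finger parallel gripper is mounted at the origin on the work surface. World frame = base frame: x ahead of the robot, y to its left, z up, the work surface at z = 0. Lengths are in m, angles in rad, forces in N, time in s.
With the tool pointing down it reaches from about 0.3 to 1 m from the base axis. Payload 5.1 kg.
Tool frame: the origin (TCP) lies on the centre line of the jaws, within the pads' length; the fingertips stand 19 mm ahead of it and the grasp point (between the pads) is the TCP; z points along the fingers, y is the line along which they close (so a half turn about z gives the same grasp; the last joint's range is limited). The gripper opens to 95 mm and grips with 3 to 60 N. Pads are 20 mm wide; open, the fingers measure 119 mm over their backs; the gripper's body (75 mm by 180 mm) begins 59 mm behind the grasp point.
Start: joints at [-1.431, 0.124, 1.65, -0, 1.367, -0.083], TCP at [0.144, -0.634, 0.234] pointing down, gripper open.
Joint ranges: [-2.61, 2.61], [-1.02, 2.33], [0.03, 2.71], [-1.35, 4.49], [0.32, 2.68], [-2.91, 2.91]. Speed limits (rad/s): [2.57, 2.57, 3.14, 3.14, 3.14, 3.14].

### API

Orientations are given as a unit quaternion [x, y, z, w].
In Python, from plant import bot gives the robot as it stands.
- The arm moves only by the tool jog_arm, never from a script. Its argument "deltas" is a list of rows, each an object with "translation": the shift along the tool's x, y, z in m, a list of three; "rot": the turn, a rotation vector about the tool's x, y, z in rad, a list of three; "claw": the closure, from 0 (fully open) to 1 (shut). A call has 1 to 5 rows; each row shifts and turns the commanded pose from where the row before left it, along the tool's axes as they then stand; what a row does not reach is not made up. A row lasts 1/12 s, in which the tool goes at most 41.7 mm and 7.16 degrees, less where a joint would pass 70% of its speed; a pose out of reach is approached as far as the arm can. A call with a gripper value outside its range is refused whole. The fingers move at their own pace and stop on an object; "force" is the grip in N (left out, the last holds). Time passes only in rows, so rows that do not move let the fingers close. It gives the time, the measured TCP pose, the force, the opening and the grip force at its end, in the units of the state.
- bot.get_obs(): the state, without advancing time (a new reading comes with each control period).
- bot.get_image(name): name is "side" or "top" or "wrist"; returns a dict with "frame" (420x560x3 uint8, red, green, blue), "z_map" (420x560 float32, m along the optical axis (not along the pixel's ray), 0 where there is no reading), "K" (3x3 intrinsics, pixels), "world_from_camera" (4x4, takes a point from camera to world coordinates); the wrist camera has in their place "hand_eye" (4x4, takes a point from camera to tool coordinates, whose origin is the TCP and whose axes are the flange's). Camera axes: x right, y down, z forward; pixel columns grow to the right and rows downward; lengths in m; the calibration is good to about 2 mm. A picture is of the moment at which its call begins: read the wrist's pose just before it.
- bot.close_job(): hands the job in; it is judged then, once.
The state is a dict: "clock": time; "q": joint angles; "joint_velocities": joint speeds; "effort": joint torques, N m; "ee_pos": TCP position; "ee_rot": TCP orientation; "force": force on the tool from outside, world axes, zero at the start; "moment": the same for the moment, N m; "width": finger opening in m; "finger_force": force on a finger pad.
Only numpy, scipy, OpenCV 4.12 (cv2) and the standard library are available. Lean on these libraries where they do the work, as an engineer would, in place of code of your own. Each camera call takes 0.05 s, during which the arm holds its last target. There are 200 camera calls.

### The job

One of the three spray cans standing in the plywood caddy is still full and the other two are spent, though they look the same: find the full one by lifting, and leave the spent ones standing in their holes. Load the full one into the sloped can rack at the back, behind the two older cans, so that it comes to rest lying against them; to get it between the rack's sides you will have to lay it down on the bench and take it again across its middle. Do not drop any can or let it topple, and leave the older cans, the sander, the sanding block and the board where they are.

Things in the scene. Friction and masses are not known exactly. Their poses are not given: they have to be found in the camera images.
- can_a: one of three spray cans alike to the eye, cap up in the caddy: diameter 52 mm, length 175 mm. Origin at its centre, 87.5 mm above its bottom; z along its axis to the cap. The straight metal body ends 47.5 mm above the origin; then a short shoulder and a cap 47 mm wide. Any one of the three may be the full one: full 300 to 410 g, spent 75 to 100 g; weight acts at the origin.
- can_b: as can_a
- can_c: as can_a
- caddy: plywood caddy, fixed: 90 (its x) by 286 (its y) by 105 mm high, origin at the centre of its underside, long sides open. Base board 24 mm thick with recesses 12 mm deep in which the cans stand; deck 12 mm thick, top at 105 mm; holes and recesses 58 mm wide at y = -88, 0 and +88 mm. A can in it has its centre at z = 99.5 mm, its top at 187 mm, 82 mm above the deck.
- rack: steel gravity rack, fixed, for cans lying across it (axis along its y); origin on the bench. Open-topped lane 187 mm wide, floor height 30 mm + 0.123 * (x + 130 mm), so cans roll 7 degrees down to the front lip (30 mm high, x = -130 mm); rear lip 14 mm, x = +134 mm. Side panels 3 mm thick rise 92 mm above the floor, 40 mm above a lying can. Clear bench between rack and caddy.
- next_spot (a point): where the centre of the next can comes to rest, lying against the second older can: on the rack's midline at x = -4 mm, z = 72 mm in the rack's frame; axes as the rack's
- load_spot (a point): centre of a can lying on the lane floor 52 mm farther up the lane than next_spot, where there is room for a finger on both sides of it: rack frame x = 47 mm, z = 78 mm; axes as the rack's
- old_1: older can, the same kind, full, lying in the lane against the front lip; origin at its centre, its y along its axis (cap at +y)
- old_2: older can lying behind old_1 and touching it; as old_1
- sander: random-orbit sander standing on its pad, 124 mm in diameter, 137 mm high, dust box out to 157 mm along its x; loose; origin under the pad's centre
- sanding_block: cork sanding block, 115 (x) by 65 (y) by 32 mm, loose; origin under its centre
- offcut: flat board, 70 (x) by 180 (y) by 19 mm, loose; origin under its centre
Not all that is in view belongs to the job. What is shaped like the can_b but orange is not meant.

How it is judged:
By the outcome, as a careful person would: the job done as asked, in the order asked, and still so for the second after the job is handed in, with the robot touching nothing.
It also fails if it takes over 72 s, if anything falls off the work surface, if the arm or the gripper's body presses on something with over 40 N, if the wrist force passes 120 N, or if a joint passes its speed limit or range.

## Working session

There is one attempt and no reset: what is moved stays moved. The work goes in short steps, Python scripts to look and compute and a tool call to move; the robot and the scene stay as the last step left them, time stands still between calls to the robot, and variables do not carry over. Pictures are saved under pics/ and viewed, at most 10 in all, crops included, and the job is handed in when it is done.

Besides the shell and the picture viewer there is one more tool, called after "Emit:" by a JSON object that holds its "api" and its "payload", one argument or row to a line. jog_arm: Moves the arm, as the interface text tells. Its arguments: {"type":"object","properties":{"deltas":{"type":"array","items":{"type":"object","properties":{"translation":{"type":"array","items":{"type":"number"}},"rot":{"type":"array","items":{"type":"number"}},"claw":{"type":"number"}}}},"force":{"type":"number"}},"required":["deltas"]}

```bash
mkdir -p pics; python3 - <<'E'
from plant import bot
import cv2,numpy as np
o=bot.get_obs();print({k:np.round(v,3) for k,v in o.items()})
for n in("top","side"):
    d=bot.get_image(n);np.savez(f"{n}.npz",**d);cv2.imwrite(f"pics/{n}.png",d["frame"][:,:,::-1]);print(n,d["K"],np.round(d["world_from_camera"],3))
E
```

```text
{'clock': np.float64(0.0), 'q': array([-1.431,  0.124,  1.652, -0.   ,  1.367, -0.083]), 'joint_velocities': array([-0.001,  0.   ,  0.001,  0.001,  0.001,  0.001]), 'effort': array([-2.0000e-03, -4.1761e+01, -3.5993e+01,  7.7000e-02,  4.9000e-02,
       -0.0000e+00]), 'ee_pos': array([ 0.144, -0.633,  0.232]), 'ee_rot': array([ 0.994,  0.111, -0.   , -0.001]), 'force': array([-0.94 ,  0.282,  0.151]), 'moment': array([ 0.038, -0.012, -0.   ]), 'finger_force': np.float64(0.0), 'width': np.float64(0.095)}
top [[450.76151099   0.         278.53687633]
 [  0.         450.76151099 208.82005525]
 [  0.           0.           1.        ]] [[-0.018 -0.998  0.062  0.533]
 [-1.     0.018  0.005 -0.006]
 [-0.006 -0.062 -0.998  1.024]
 [ 0.     0.     0.     1.   ]]
side [[456.89923585   0.         278.18929652]
 [  0.         456.89923585 213.59540439]
 [  0.           0.           1.        ]] [[-0.96  -0.133  0.246  0.333]
 [-0.279  0.498 -0.821  0.922]
 [-0.013 -0.857 -0.516  0.689]
 [ 0.     0.     0.     1.   ]]
```

View pics/top.png

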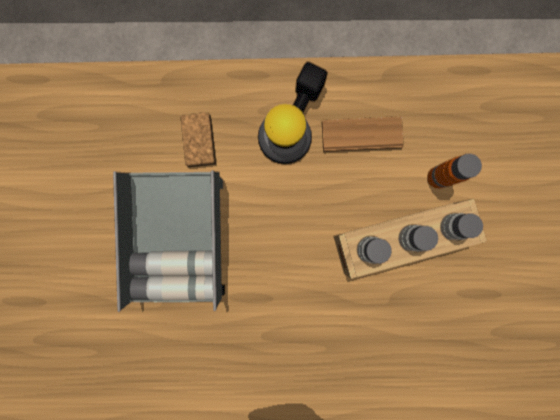

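View pics/side.png

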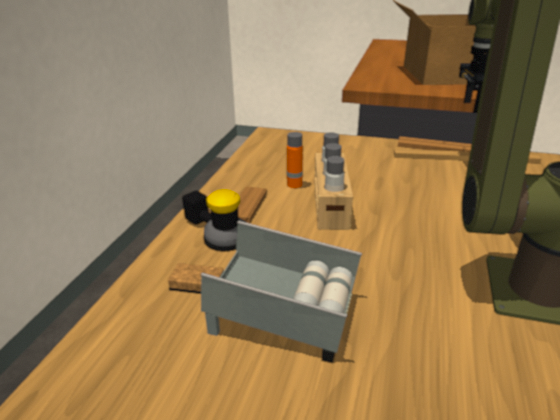

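The top view has the rack at left (u 118–220, v 172–308), with the older cans at its lower, robot-side end and caps to the left. The caddy is at right with caps at about (375,250), (422,238) and (465,226). The orange decoy stands at (455,170), outside the caddy. Sander (286,130), board (362,133) and block (198,140) are all clear.

```bash
cat > h.py <<'E'
import numpy as np,cv2
def load(n): return dict(np.load(n+".npz"))
def cloud(d):
    z=d["z_map"];v,u=np.indices(z.shape);K=d["K"]
    p=np.stack([(u-K[0,2])/K[0,0]*z,(v-K[1,2])/K[1,1]*z,z],-1)
    T=d["world_from_camera"];w=p@T[:3,:3].T+T[:3,3];w[z==0]=np.nan
    return w
def ray(d,u,v,h):
    T=d["world_from_camera"];r=T[:3,:3]@np.linalg.inv(d["K"])@[u,v,1];return T[:3,3]+r*(h-T[2,3])/r[2]
E
python3 - <<'E'
from h import *
d=load("top");w=cloud(d);Z=w[...,2]
def box(n,m,u0,u1,v0,v1):
    k=np.zeros(Z.shape,bool);k[v0:v1,u0:u1]=True;k&=m
    r=cv2.minAreaRect(w[k][:,:2].astype(np.float32)*1000);print(n,k.sum(),np.round(r[0],1),np.round(r[1],1),round(r[2],1),"z",np.round(np.median(Z[k]),4));return k
print("bench",np.nanmedian(Z[330:380,100:400]))
k=(Z>.175)&(Z<.2)
k[:190]=0
nl,lab,st,c=cv2.connectedComponentsWithStats(k.astype(np.uint8))
for i in range(1,nl):
    if st[i,4]>60:
        q=lab==i;(x,y),r=cv2.minEnclosingCircle(w[q][:,:2].astype(np.float32)*1000);print("cap",np.round(c[i]),st[i,4],x,y,r,np.median(Z[q]))
box("deck",(Z>.097)&(Z<.113),330,490,195,285)
k=box("rack",(Z>.03)&(Z<.3),105,235,160,320)
# panel tops per row
for v in (185,200,220,240,260,280,300):
    r=[(u,np.round(w[v,u]*1000)) for u in range(105,235) if np.isfinite(Z[v,u]) and Z[v,u]>.02]
    pk=[x for x in r if x[1][2]>0.115+0*v]
    L=[x for x in r if x[0]<150];R=[x for x in r if x[0]>190]
    print(v,"Lmax",max(L,key=lambda t:t[1][2]),"Rmax",max(R,key=lambda t:t[1][2]), "mid",np.round(w[v,170]*1000))
# other objects
box("orange",(Z>.03),425,485,150,192)
box("sander",(Z>.03),255,330,60,165)
box("board",(Z>.01)&(Z<.03),318,408,112,155)
box("block",(Z>.02)&(Z<.04),178,218,108,170)
# floor plane 
q=w[180:240,140:205].reshape(-1,3);q=q[np.isfinite(q).all(1)];A=np.c_[q[:,:2],np.ones(len(q))];s=np.linalg.lstsq(A,q[:,2],rcond=None)[0];print("floor",s,np.hypot(*s[:2]),np.degrees(np.arctan2(s[1],s[0])))
E
```

```text
bench 0.00033811954156859336
cap [469. 225.] 549 549.2731323242188 -355.89501953125 23.8349609375 0.18735387408619808
cap [424. 237.] 533 527.2781372070312 -271.9659118652344 23.68090057373047 0.1873152824667773
cap [378. 250.] 524 505.4498291015625 -185.24417114257812 23.414037704467773 0.18738007147303665
deck 3755 [ 526.4 -272.2] [ 90.4 286.9] 14.2 z 0.1055
rack 13906 [549.7 222.1] [198.9 316. ] 89.8 z 0.0669
185 Lmax (114, array([640., 317., 154.])) Rmax (212, array([636., 126., 154.])) mid [649. 231.  62.]
200 Lmax (114, array([611., 318., 152.])) Rmax (213, array([607., 125., 151.])) mid [617. 233.  53.]
220 Lmax (115, array([572., 319., 143.])) Rmax (213, array([568., 126., 147.])) mid [574. 234.  49.]
240 Lmax (116, array([533., 318., 140.])) Rmax (213, array([529., 127., 142.])) mid [531. 236.  44.]
260 Lmax (116, array([494., 319., 137.])) Rmax (213, array([490., 129., 136.])) mid [490. 225.  89.]
280 Lmax (117, array([454., 318., 133.])) Rmax (213, array([451., 129., 134.])) mid [448. 227.  79.]
300 Lmax (117, array([415., 321., 127.])) Rmax (214, array([411., 129., 126.])) mid [404. 232.  61.]
orange 1172 [ 662.3 -361.5] [50.2 48.9] 50.2 z 0.1504
sander 3319 [805.4 -36.9] [115.3 212.9] 65.8 z 0.0848
board 2511 [ 763.9 -193.2] [ 71.1 180.7] 1.6 z 0.0195
block 1507 [757.  178.7] [115.6  65.4] 5.6 z 0.0321
floor [ 0.12200902 -0.00239283 -0.01894297] 0.12203248054527577 -1.1235344434451775
```

Emit:
{"api": "jog_arm", "payload": {
  "deltas": [
    {"translation": [0.035, -0.014, 0], "rot": [0, 0, 0], "claw": 0},
    {"translation": [0.035, -0.014, 0], "rot": [0, 0, 0], "claw": 0},
    {"translation": [0.035, -0.014, 0], "rot": [0, 0, 0], "claw": 0},
    {"translation": [0.035, -0.014, 0], "rot": [0, 0, 0], "claw": 0},
    {"translation": [0.035, -0.014, 0], "rot": [0, 0, 0], "claw": 0}
  ]
}}

```text
clock: 0.52
ee_pos: [0.2998, -0.5256, 0.2331]
ee_rot: [0.994, 0.111, -0.0, -0.0]
force: [0.3, 0.1, -0.2]
width: 0.0952
finger_force: 0.0
```

Emit:
{"api": "jog_arm", "payload": {
  "deltas": [
    {"translation": [0.035, -0.014, 0], "rot": [0, 0, 0], "claw": 0},
    {"translation": [0.035, -0.014, 0], "rot": [0, 0, 0], "claw": 0},
    {"translation": [0.035, -0.014, 0], "rot": [0, 0, 0], "claw": 0},
    {"translation": [0.035, -0.014, 0], "rot": [0, 0, 0], "claw": 0},
    {"translation": [0.035, -0.014, 0], "rot": [0, 0, 0], "claw": 0}
  ]
}}

```text
clock: 0.93
ee_pos: [0.4551, -0.4185, 0.2332]
ee_rot: [0.994, 0.111, -0.0, -0.0]
force: [-0.2, -1.6, -0.3]
width: 0.095
finger_force: 0.0
```

Emit:
{"api": "jog_arm", "payload": {
  "deltas": [
    {"translation": [0, 0, 0], "rot": [0, 0, 0.12], "claw": 0},
    {"translation": [0, 0, 0], "rot": [0, 0, 0.12], "claw": 0},
    {"translation": [0, 0, 0], "rot": [0, 0, 0.12], "claw": 0},
    {"translation": [0, 0, 0], "rot": [0, 0, 0.12], "claw": 0},
    {"translation": [0, 0, 0], "rot": [0, 0, 0.12], "claw": 0}
  ]
}}

```text
clock: 1.35
ee_pos: [0.454, -0.4196, 0.2329]
ee_rot: [0.982, -0.19, -0.0, -0.0]
force: [-0.7, 0.7, 1.2]
width: 0.0954
finger_force: 0.0
```

Emit:
{"api": "jog_arm", "payload": {
  "deltas": [
    {"translation": [0, 0, 0], "rot": [0, 0, 0.12], "claw": 0},
    {"translation": [0, 0, 0], "rot": [0, 0, 0.12], "claw": 0},
    {"translation": [0, 0, 0], "rot": [0, 0, 0.12], "claw": 0},
    {"translation": [0, 0, 0], "rot": [0, 0, 0.12], "claw": 0},
    {"translation": [0, 0, 0], "rot": [0, 0, 0.12], "claw": 0}
  ]
}}

```text
clock: 1.77
ee_pos: [0.4538, -0.4198, 0.2329]
ee_rot: [0.882, -0.472, -0.001, -0.0]
force: [-0.4, -0.2, 0.1]
width: 0.0949
finger_force: 0.0
```

```bash
cat >> h.py <<'E'
from scipy.spatial.transform import Rotation as Rn
def Rdown(psi): # tool down, y axis at psi deg
    p=np.radians(psi);y=np.array([np.cos(p),np.sin(p),0]);z=np.array([0,0,-1.]);return Rn.from_matrix(np.stack([np.cross(y,z),y,z],1))
def go(bot,pos,R):
    o=bot.get_obs();C=Rn.from_quat(o["ee_rot"]);
    print("t",round(float(o["clock"]),2),"at",np.round(o["ee_pos"],4),"q",np.round(o["q"],2),"F",np.round(o["force"],2),"w",round(float(o["width"]),4),"ff",round(float(o["finger_force"]),1))
    print(" d_tool",np.round(C.inv().apply(np.array(pos)-o["ee_pos"]),4),"rot",np.round((C.inv()*R).as_rotvec(),3))
E
python3 - <<'E'
from h import *
from plant import bot
go(bot,[.549,-.356,.234],Rdown(-165.6))
E
```

```text
t 1.77 at [ 0.4538 -0.4198  0.2329] q [-0.83  0.06  1.72  0.    1.36  1.72] F [-0.39 -0.18  0.07] w 0.0949 ff 0.0
 d_tool [-0.0003 -0.1146 -0.0011] rot [0.    0.001 0.336]
```

Emit:
{"api": "jog_arm", "payload": {
  "deltas": [
    {"rot": [0, 0, 0.112], "translation": [0, 0, 0], "claw": 0},
    {"rot": [0, 0, 0.112], "translation": [0, 0, 0], "claw": 0},
    {"rot": [0, 0, 0.112], "translation": [0, 0, 0], "claw": 0},
    {"translation": [-0.013, -0.036, 0], "rot": [0, 0, 0], "claw": 0},
    {"translation": [-0.013, -0.036, 0], "rot": [0, 0, 0], "claw": 0}
  ]
}}

```text
clock: 2.18
ee_pos: [0.5164, -0.377, 0.2332]
ee_rot: [0.791, -0.612, -0.0, 0.0]
force: [0.9, -0.7, -0.2]
width: 0.0952
finger_force: 0.0
```

Emit:
{"api": "jog_arm", "payload": {
  "deltas": [
    {"translation": [-0.012, -0.036, 0], "rot": [0, 0, 0], "claw": 0},
    {"translation": [0, 0, 0], "rot": [0, 0, 0], "claw": 0},
    {"translation": [0, 0, 0], "rot": [0, 0, 0], "claw": 0}
  ]
}}

```text
clock: 2.43
ee_pos: [0.5497, -0.3544, 0.2328]
ee_rot: [0.793, -0.609, -0.001, 0.0]
force: [0.1, 0.1, -0.5]
width: 0.095
finger_force: 0.0
```

```bash
python3 - <<'E'
from h import *
from plant import bot
go(bot,[.549,-.356,.140],Rdown(-165.6))
d=bot.get_image("wrist");np.savez("w1.npz",**d);cv2.imwrite("pics/w1.png",d["frame"][:,:,::-1])
print(np.round(d["hand_eye"],3))
E
```

```text
t 2.43 at [ 0.5497 -0.3544  0.2328] q [-0.65  0.13  1.64 -0.    1.37  2.23] F [ 0.14  0.05 -0.48] w 0.095 ff 0.0
 d_tool [0.0015 0.001  0.0928] rot [0.001 0.001 0.009]
[[-0.    -0.958 -0.288  0.082]
 [ 1.    -0.    -0.     0.   ]
 [-0.    -0.288  0.958 -0.153]
 [ 0.     0.     0.     1.   ]]
```

View pics/w1.png

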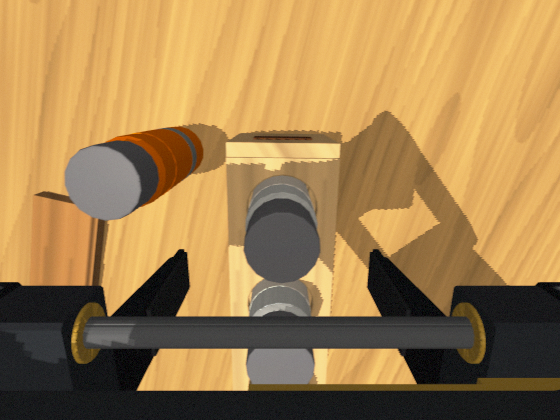

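The wrist view shows the end can's cap at (283,240), midway between the fingers at 187 and 370. The orange decoy at (110,180) is clear to the left. I'll descend, take baseline force readings, grip and lift.

Emit:
{"api": "jog_arm", "payload": {
  "deltas": [
    {"translation": [0.0015, 0.001, 0.031], "rot": [0, 0, 0.008], "claw": 0},
    {"translation": [0, 0, 0.031], "rot": [0, 0, 0], "claw": 0},
    {"translation": [0, 0, 0.03], "rot": [0, 0, 0], "claw": 0},
    {"translation": [0, 0, 0], "rot": [0, 0, 0], "claw": 0},
    {"translation": [0, 0, 0], "rot": [0, 0, 0], "claw": 0.3}
  ],
  "force": 25
}}

```text
clock: 2.9
ee_pos: [0.546, -0.3574, 0.1394]
ee_rot: [0.789, -0.614, -0.003, 0.0]
force: [0.6, -0.5, 1.3]
width: 0.0923
finger_force: 0.0
```

Emit:
{"api": "jog_arm", "payload": {
  "deltas": [
    {"translation": [0, 0, 0], "rot": [0, 0, 0], "claw": 0.6},
    {"translation": [0, 0, 0], "rot": [0, 0, 0], "claw": 0.6},
    {"translation": [0, 0, 0], "rot": [0, 0, 0], "claw": 0.6},
    {"translation": [0, 0, 0], "rot": [0, 0, 0], "claw": 0.6},
    {"translation": [0, 0, 0], "rot": [0, 0, 0], "claw": 0.6}
  ],
  "force": 25
}}

```text
clock: 3.32
ee_pos: [0.5487, -0.3579, 0.1431]
ee_rot: [0.79, -0.614, 0.001, -0.0]
force: [-0.3, -1.1, -0.0]
width: 0.0604
finger_force: 0.0
```

Emit:
{"api": "jog_arm", "payload": {
  "deltas": [
    {"translation": [0, 0, -0.01], "rot": [0, 0, 0], "claw": 0.6},
    {"translation": [0, 0, -0.01], "rot": [0, 0, 0], "claw": 0.6},
    {"translation": [0, 0, 0], "rot": [0, 0, 0], "claw": 0.6},
    {"translation": [0, 0, 0], "rot": [0, 0, 0], "claw": 0.6},
    {"translation": [0, 0, 0], "rot": [0, 0, 0], "claw": 0.6}
  ]
}}

```text
clock: 3.73
ee_pos: [0.5494, -0.3583, 0.1647]
ee_rot: [0.79, -0.614, 0.002, -0.0]
force: [-0.2, 1.2, 6.7]
width: 0.0516
finger_force: 25.0
```

Emit:
{"api": "jog_arm", "payload": {
  "deltas": [
    {"translation": [0, 0, 0], "rot": [0, 0, 0], "claw": 0.6},
    {"translation": [0, 0, 0], "rot": [0, 0, 0], "claw": 0.6}
  ]
}}

```text
clock: 3.9
ee_pos: [0.5494, -0.3583, 0.1647]
ee_rot: [0.79, -0.614, 0.002, -0.0]
force: [0.2, 1.2, 7.2]
width: 0.0512
finger_force: 25.0
```

Emit:
{"api": "jog_arm", "payload": {
  "deltas": [
    {"translation": [0, 0, 0], "rot": [0, 0, 0], "claw": 0.6},
    {"translation": [0, 0, 0], "rot": [0, 0, 0], "claw": 0.6}
  ]
}}

```text
clock: 4.07
ee_pos: [0.5494, -0.3583, 0.1647]
ee_rot: [0.79, -0.614, 0.002, -0.0]
force: [-0.8, 0.6, 7.1]
width: 0.0513
finger_force: 25.0
```

Emit:
{"api": "jog_arm", "payload": {
  "deltas": [
    {"translation": [0, 0, 0], "rot": [0, 0, 0], "claw": 0.6},
    {"translation": [0, 0, 0], "rot": [0, 0, 0], "claw": 0.6}
  ]
}}

```text
clock: 4.23
ee_pos: [0.5494, -0.3583, 0.1647]
ee_rot: [0.79, -0.614, 0.002, -0.0]
force: [-1.0, 0.9, 6.6]
width: 0.0514
finger_force: 25.0
```

Emit:
{"api": "jog_arm", "payload": {
  "deltas": [
    {"translation": [0, 0, 0], "rot": [0, 0, 0], "claw": 0.6}
  ]
}}

```text
clock: 4.32
ee_pos: [0.5494, -0.3583, 0.1647]
ee_rot: [0.79, -0.614, 0.002, -0.0]
force: [-0.4, 0.3, 7.1]
width: 0.0516
finger_force: 25.0
```

The fingers were still closing when the lift began, so they only caught the top edge of the body. I'll open, go back down and close fully before lifting.

Emit:
{"api": "jog_arm", "payload": {
  "deltas": [
    {"translation": [0, 0, 0], "rot": [0, 0, 0], "claw": 0},
    {"translation": [0, 0, 0], "rot": [0, 0, 0], "claw": 0},
    {"translation": [0, 0, 0], "rot": [0, 0, 0], "claw": 0},
    {"translation": [0, 0, 0], "rot": [0, 0, 0], "claw": 0.3}
  ]
}}

```text
clock: 4.65
ee_pos: [0.5479, -0.3573, 0.161]
ee_rot: [0.79, -0.614, -0.0, -0.0]
force: [0.3, 0.6, 0.5]
width: 0.0671
finger_force: 0.0
```

Emit:
{"api": "jog_arm", "payload": {
  "deltas": [
    {"translation": [0, 0, 0], "rot": [0, 0, 0], "claw": 0.3}
  ]
}}

```text
clock: 4.73
ee_pos: [0.5479, -0.3573, 0.1611]
ee_rot: [0.79, -0.614, -0.0, -0.0]
force: [0.3, 0.4, -0.4]
width: 0.0669
finger_force: 0.0
```

```bash
python3 - <<'E'
from h import *
from plant import bot
go(bot,[.549,-.356,.138],Rdown(-165.6))
d=bot.get_image("top");np.savez("t2.npz",**d);cv2.imwrite("pics/t2.png",cv2.resize(d["frame"][150:300,320:520,::-1],(800,600)))
E
```

```text
t 4.73 at [ 0.5479 -0.3573  0.1611] q [-0.66  0.19  1.71  0.    1.25  2.23] F [ 0.25  0.41 -0.36] w 0.0669 ff 0.0
 d_tool [-0.001  -0.0014  0.0231] rot [ 0.001  0.001 -0.002]
```

View pics/t2.png

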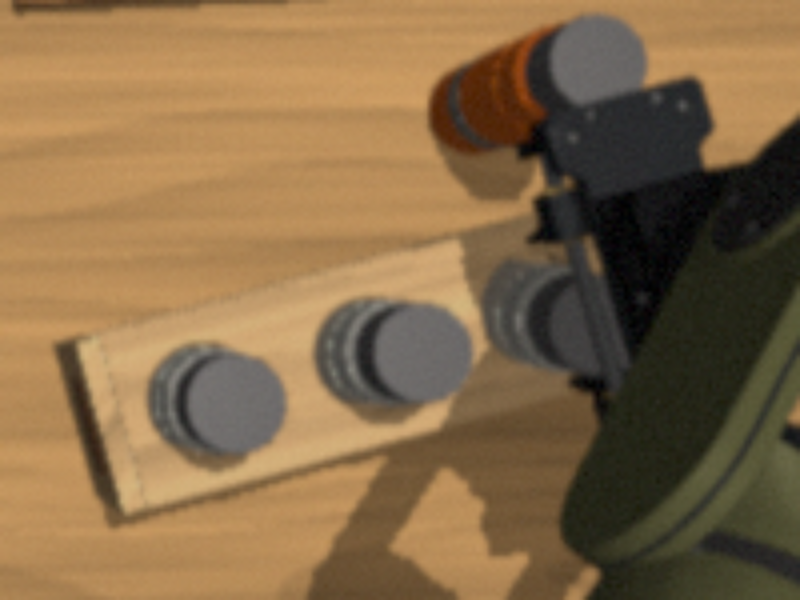

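The crop shows all three cans still upright in their holes, with the caps in line. The orange can at (600,60) is standing untouched beside the gripper.

Emit:
{"api": "jog_arm", "payload": {
  "deltas": [
    {"translation": [-0.001, -0.001, 0.012], "rot": [0, 0, 0], "claw": 0.2},
    {"translation": [0, 0, 0.011], "rot": [0, 0, 0], "claw": 0.3},
    {"translation": [0, 0, 0], "rot": [0, 0, 0], "claw": 0.6},
    {"translation": [0, 0, 0], "rot": [0, 0, 0], "claw": 0.6},
    {"translation": [0, 0, 0], "rot": [0, 0, 0], "claw": 0.6}
  ]
}}

```text
clock: 5.2
ee_pos: [0.5487, -0.3561, 0.138]
ee_rot: [0.79, -0.614, -0.001, 0.0]
force: [-0.9, 0.5, -0.6]
width: 0.052
finger_force: 2.6
```

Emit:
{"api": "jog_arm", "payload": {
  "deltas": [
    {"translation": [0, 0, 0], "rot": [0, 0, 0], "claw": 0.6},
    {"translation": [0, 0, 0], "rot": [0, 0, 0], "claw": 0.6},
    {"translation": [0, 0, 0], "rot": [0, 0, 0], "claw": 0.6},
    {"translation": [0, 0, 0], "rot": [0, 0, 0], "claw": 0.6}
  ]
}}

```text
clock: 5.53
ee_pos: [0.549, -0.3564, 0.139]
ee_rot: [0.79, -0.614, 0.0, -0.0]
force: [-0.2, 0.8, -1.1]
width: 0.0518
finger_force: 25.0
```

Emit:
{"api": "jog_arm", "payload": {
  "deltas": [
    {"translation": [0, 0, -0.01], "rot": [0, 0, 0], "claw": 0.6},
    {"translation": [0, 0, -0.01], "rot": [0, 0, 0], "claw": 0.6},
    {"translation": [0, 0, 0], "rot": [0, 0, 0], "claw": 0.6},
    {"translation": [0, 0, 0], "rot": [0, 0, 0], "claw": 0.6},
    {"translation": [0, 0, 0], "rot": [0, 0, 0], "claw": 0.6}
  ]
}}

```text
clock: 5.95
ee_pos: [0.5492, -0.3565, 0.1592]
ee_rot: [0.79, -0.614, 0.001, -0.0]
force: [-0.2, -0.2, -0.3]
width: 0.0516
finger_force: 25.0
```

Emit:
{"api": "jog_arm", "payload": {
  "deltas": [
    {"translation": [0, 0, 0], "rot": [0, 0, 0], "claw": 0.6}
  ]
}}

```text
clock: 6.03
ee_pos: [0.549, -0.3563, 0.1586]
ee_rot: [0.79, -0.614, 0.0, -0.0]
force: [0.6, -0.1, -1.4]
width: 0.0513
finger_force: 25.0
```

Emit:
{"api": "jog_arm", "payload": {
  "deltas": [
    {"translation": [0, 0, 0], "rot": [0, 0, 0], "claw": 0.6}
  ]
}}

```text
clock: 6.12
ee_pos: [0.5488, -0.3562, 0.1583]
ee_rot: [0.79, -0.614, -0.0, -0.0]
force: [0.6, 0.7, -0.1]
width: 0.0517
finger_force: 25.0
```

Emit:
{"api": "jog_arm", "payload": {
  "deltas": [
    {"translation": [0, 0, 0], "rot": [0, 0, 0], "claw": 0.6}
  ]
}}

```text
clock: 6.2
ee_pos: [0.5488, -0.3562, 0.1583]
ee_rot: [0.79, -0.614, -0.0, -0.0]
force: [-0.1, -0.7, -1.5]
width: 0.0516
finger_force: 25.0
```

Mean Fz is about -0.8 N, so this can is spent. I'll put it back and go to the middle can.

Emit:
{"api": "jog_arm", "payload": {
  "deltas": [
    {"translation": [0, 0, 0.01], "rot": [0, 0, 0], "claw": 0.6},
    {"translation": [0, 0, 0.01], "rot": [0, 0, 0], "claw": 0.6},
    {"translation": [0, 0, 0], "rot": [0, 0, 0], "claw": 0.6},
    {"translation": [0, 0, 0], "rot": [0, 0, 0], "claw": 0.2},
    {"translation": [0, 0, 0], "rot": [0, 0, 0], "claw": 0.2}
  ]
}}

```text
clock: 6.62
ee_pos: [0.5486, -0.3561, 0.1377]
ee_rot: [0.79, -0.614, -0.001, 0.0]
force: [-0.2, 0.4, 0.1]
width: 0.06
finger_force: 0.1
```

Emit:
{"api": "jog_arm", "payload": {
  "deltas": [
    {"translation": [0, 0, 0], "rot": [0, 0, 0], "claw": 0.2},
    {"translation": [0, 0, -0.03], "rot": [0, 0, 0], "claw": 0.2},
    {"translation": [0, 0, -0.03], "rot": [0, 0, 0], "claw": 0.2},
    {"translation": [0, 0, -0.03], "rot": [0, 0, 0], "claw": 0.2},
    {"translation": [0, 0, 0], "rot": [0, 0, 0], "claw": 0.2}
  ]
}}

```text
clock: 7.03
ee_pos: [0.5517, -0.3584, 0.237]
ee_rot: [0.79, -0.614, 0.006, -0.0]
force: [1.2, -0.5, 2.0]
width: 0.0762
finger_force: 0.0
```

Emit:
{"api": "jog_arm", "payload": {
  "deltas": [
    {"translation": [-0.03, 0, 0], "rot": [0, 0, 0], "claw": 0.2},
    {"translation": [-0.03, 0, 0], "rot": [0, 0, 0], "claw": 0.2},
    {"translation": [-0.027, 0, 0], "rot": [0, 0, 0], "claw": 0.2},
    {"translation": [0, 0, 0], "rot": [0, 0, 0], "claw": 0.2},
    {"translation": [0, 0, 0], "rot": [0, 0, 0], "claw": 0.2}
  ]
}}

```text
clock: 7.45
ee_pos: [0.5273, -0.2711, 0.2285]
ee_rot: [0.79, -0.613, 0.0, 0.0]
force: [-0.1, 0.3, -0.9]
width: 0.0763
finger_force: 0.0
```

```bash
python3 - <<'E'
from h import *
from plant import bot
go(bot,[.5273,-.272,.138],Rdown(-165.6))
E
```

```text
t 7.45 at [ 0.5273 -0.2711  0.2285] q [-0.57  0.    1.79 -0.    1.35  2.33] F [-0.14  0.26 -0.85] w 0.0763 ff 0.0
 d_tool [0.0009 0.0002 0.0905] rot [-0. -0. -0.]
```

Emit:
{"api": "jog_arm", "payload": {
  "deltas": [
    {"translation": [0.001, 0, 0.03], "rot": [0, 0, 0], "claw": 0.2},
    {"translation": [0, 0, 0.03], "rot": [0, 0, 0], "claw": 0.2},
    {"translation": [0, 0, 0.03], "rot": [0, 0, 0], "claw": 0.2},
    {"translation": [0, 0, 0], "rot": [0, 0, 0], "claw": 0.2},
    {"translation": [0, 0, 0], "rot": [0, 0, 0], "claw": 0.6}
  ]
}}

```text
clock: 7.87
ee_pos: [0.5266, -0.2731, 0.1366]
ee_rot: [0.789, -0.614, -0.002, 0.0]
force: [-0.1, 0.4, -0.0]
width: 0.073
finger_force: 0.0
```

Emit:
{"api": "jog_arm", "payload": {
  "deltas": [
    {"translation": [0, 0, 0], "rot": [0, 0, 0], "claw": 0.6},
    {"translation": [0, 0, 0], "rot": [0, 0, 0], "claw": 0.6},
    {"translation": [0, 0, 0], "rot": [0, 0, 0], "claw": 0.6},
    {"translation": [0, 0, 0], "rot": [0, 0, 0], "claw": 0.6},
    {"translation": [0, 0, 0], "rot": [0, 0, 0], "claw": 0.6}
  ]
}}

```text
clock: 8.28
ee_pos: [0.5286, -0.2739, 0.1411]
ee_rot: [0.79, -0.614, 0.002, 0.0]
force: [-1.2, -0.5, 7.1]
width: 0.0519
finger_force: 25.0
```

Emit:
{"api": "jog_arm", "payload": {
  "deltas": [
    {"translation": [0, 0, 0], "rot": [0, 0, 0], "claw": 0.6},
    {"translation": [0, 0, 0], "rot": [0, 0, 0], "claw": 0.6},
    {"translation": [0, 0, -0.01], "rot": [0, 0, 0], "claw": 0.6},
    {"translation": [0, 0, -0.01], "rot": [0, 0, 0], "claw": 0.6},
    {"translation": [0, 0, 0], "rot": [0, 0, 0], "claw": 0.6}
  ]
}}

```text
clock: 8.7
ee_pos: [0.5286, -0.2733, 0.161]
ee_rot: [0.79, -0.614, 0.002, -0.0]
force: [-0.1, -1.0, -2.6]
width: 0.0516
finger_force: 25.0
```

Emit:
{"api": "jog_arm", "payload": {
  "deltas": [
    {"translation": [0, 0, 0], "rot": [0, 0, 0], "claw": 0.6},
    {"translation": [0, 0, 0], "rot": [0, 0, 0], "claw": 0.6},
    {"translation": [0, 0, 0], "rot": [0, 0, 0], "claw": 0.6}
  ]
}}

```text
clock: 8.95
ee_pos: [0.5272, -0.2726, 0.1578]
ee_rot: [0.79, -0.614, -0.001, 0.0]
force: [0.2, 1.0, -3.7]
width: 0.0517
finger_force: 25.0
```

Emit:
{"api": "jog_arm", "payload": {
  "deltas": [
    {"translation": [0, 0, 0], "rot": [0, 0, 0], "claw": 0.6}
  ]
}}

```text
clock: 9.03
ee_pos: [0.5273, -0.2726, 0.1578]
ee_rot: [0.79, -0.614, -0.001, 0.0]
force: [-0.5, 0.6, -4.1]
width: 0.0516
finger_force: 25.0
```

Emit:
{"api": "jog_arm", "payload": {
  "deltas": [
    {"translation": [0, 0, 0], "rot": [0, 0, 0], "claw": 0.6}
  ]
}}

```text
clock: 9.12
ee_pos: [0.5274, -0.2727, 0.158]
ee_rot: [0.79, -0.614, -0.001, 0.0]
force: [0.4, 0.4, -3.0]
width: 0.0518
finger_force: 25.0
```

Emit:
{"api": "jog_arm", "payload": {
  "deltas": [
    {"translation": [0, 0, 0], "rot": [0, 0, 0], "claw": 0.6}
  ]
}}

```text
clock: 9.2
ee_pos: [0.5275, -0.2728, 0.1582]
ee_rot: [0.79, -0.614, -0.0, 0.0]
force: [0.1, 0.1, -3.3]
width: 0.0515
finger_force: 25.0
```

Fz is about -3.5 N (around 360 g), so the middle can (can_b) is the full one. I'll grip it harder, lift clear and carry it to the free bench.

Emit:
{"api": "jog_arm", "payload": {
  "deltas": [
    {"translation": [0, 0, -0.02], "rot": [0, 0, 0], "claw": 0.6},
    {"translation": [0, 0, -0.035], "rot": [0, 0, 0], "claw": 0.6},
    {"translation": [0, 0, -0.035], "rot": [0, 0, 0], "claw": 0.6},
    {"translation": [0, 0, -0.035], "rot": [0, 0, 0], "claw": 0.6},
    {"translation": [0, 0, -0.035], "rot": [0, 0, 0], "claw": 0.6}
  ],
  "force": 45
}}

```text
clock: 9.62
ee_pos: [0.5274, -0.2728, 0.3201]
ee_rot: [0.79, -0.614, -0.0, -0.0]
force: [0.7, 0.7, -2.7]
width: 0.0517
finger_force: 45.0
```

Emit:
{"api": "jog_arm", "payload": {
  "deltas": [
    {"translation": [0, 0, -0.02], "rot": [0, 0, 0], "claw": 0.6},
    {"translation": [0, 0, 0], "rot": [0, 0, -0.11], "claw": 0.6},
    {"translation": [0, 0, 0], "rot": [0, 0, -0.11], "claw": 0.6},
    {"translation": [0, 0, 0], "rot": [0, 0, -0.11], "claw": 0.6},
    {"translation": [0, 0, 0], "rot": [0, 0, -0.11], "claw": 0.6}
  ]
}}

```text
clock: 10.03
ee_pos: [0.5276, -0.2729, 0.3387]
ee_rot: [0.906, -0.424, 0.0, -0.0]
force: [0.6, -1.0, -3.4]
width: 0.0516
finger_force: 45.0
```

Emit:
{"api": "jog_arm", "payload": {
  "deltas": [
    {"translation": [0, 0, 0], "rot": [0, 0, -0.11], "claw": 0.6},
    {"translation": [0, 0, 0], "rot": [0, 0, -0.11], "claw": 0.6},
    {"translation": [0, 0, 0], "rot": [0, 0, -0.11], "claw": 0.6},
    {"translation": [0, 0, 0], "rot": [0, 0, -0.11], "claw": 0.6},
    {"translation": [0, 0, 0], "rot": [0, 0, -0.11], "claw": 0.6}
  ]
}}

```text
clock: 10.45
ee_pos: [0.5276, -0.2729, 0.3384]
ee_rot: [0.987, -0.162, -0.0, -0.0]
force: [-0.0, -0.0, -3.2]
width: 0.0513
finger_force: 45.0
```

Emit:
{"api": "jog_arm", "payload": {
  "deltas": [
    {"translation": [0, 0, 0], "rot": [0, 0, -0.11], "claw": 0.6},
    {"translation": [0, 0, 0], "rot": [0, 0, -0.11], "claw": 0.6},
    {"translation": [0, 0, 0], "rot": [0, 0, -0.11], "claw": 0.6},
    {"translation": [-0.005, -0.02, 0], "rot": [0, 0, 0], "claw": 0.6},
    {"translation": [-0.013, -0.033, 0], "rot": [0, 0, 0], "claw": 0.6}
  ]
}}

```text
clock: 10.87
ee_pos: [0.51, -0.2213, 0.3377]
ee_rot: [1.0, -0.002, -0.0, 0.0]
force: [-0.4, 0.6, -2.9]
width: 0.0518
finger_force: 45.0
```

Emit:
{"api": "jog_arm", "payload": {
  "deltas": [
    {"translation": [-0.013, -0.033, 0], "rot": [0, 0, 0], "claw": 0.6},
    {"translation": [-0.013, -0.033, 0], "rot": [0, 0, 0], "claw": 0.6},
    {"translation": [-0.013, -0.033, 0], "rot": [0, 0, 0], "claw": 0.6},
    {"translation": [-0.013, -0.033, 0], "rot": [0, 0, 0], "claw": 0.6},
    {"translation": [-0.013, -0.033, 0], "rot": [0, 0, 0], "claw": 0.6}
  ]
}}

```text
clock: 11.28
ee_pos: [0.4439, -0.0535, 0.3385]
ee_rot: [1.0, -0.001, 0.0, -0.0]
force: [0.2, 0.4, -3.5]
width: 0.0512
finger_force: 45.0
```

Emit:
{"api": "jog_arm", "payload": {
  "deltas": [
    {"translation": [-0.013, -0.033, 0], "rot": [0, 0, 0], "claw": 0.6},
    {"translation": [-0.01, -0.02, 0], "rot": [0, 0, 0], "claw": 0.6},
    {"translation": [0, 0, 0], "rot": [0, 0, 0], "claw": 0.6}
  ]
}}

```text
clock: 11.53
ee_pos: [0.4205, 0.0012, 0.3391]
ee_rot: [1.0, 0.002, 0.0, -0.001]
force: [1.8, -0.6, -3.0]
width: 0.0517
finger_force: 45.0
```

```bash
python3 - <<'E'
from h import *
from plant import bot
go(bot,[.42,0,.30],Rdown(-90)*Rn.from_rotvec([0,-np.radians(72),0]))
E
```

```text
t 11.53 at [0.4205 0.0012 0.3391] q [-0.13 -0.45  1.98  0.    1.61  1.44] F [ 1.76 -0.6  -2.96] w 0.0517 ff 45.0
 d_tool [-0.0005  0.0013  0.0391] rot [ 1.000e-03 -1.258e+00  4.000e-03]
```

Emit:
{"api": "jog_arm", "payload": {
  "deltas": [
    {"translation": [0, 0, 0], "rot": [0, -0.1, 0], "claw": 0.6},
    {"translation": [0, 0, 0], "rot": [0, -0.1, 0], "claw": 0.6},
    {"translation": [0, 0, 0], "rot": [0, -0.1, 0], "claw": 0.6},
    {"translation": [0, 0, 0], "rot": [0, -0.1, 0], "claw": 0.6},
    {"translation": [0, 0, 0], "rot": [0, -0.1, 0], "claw": 0.6}
  ]
}}

```text
clock: 11.95
ee_pos: [0.4229, -0.0023, 0.3392]
ee_rot: [0.969, -0.001, -0.248, -0.0]
force: [0.8, -0.4, -3.4]
width: 0.0513
finger_force: 45.0
```

```bash
python3 - <<'E'
from h import *
from plant import bot
go(bot,[.42,0,.30],Rdown(-90)*Rn.from_rotvec([0,-np.radians(72),0]))
E
```

```text
t 11.95 at [ 0.4229 -0.0023  0.3392] q [-0.1  -0.12  1.78 -0.05  1.99  1.46] F [ 0.81 -0.43 -3.43] w 0.0513 ff 45.0
 d_tool [ 0.0163 -0.0023  0.0357] rot [-0.001 -0.755 -0.001]
```

Emit:
{"api": "jog_arm", "payload": {
  "deltas": [
    {"translation": [0.016, 0, 0.029], "rot": [0, 0, 0], "claw": 0.6},
    {"translation": [0.016, 0, 0.029], "rot": [0, 0, 0], "claw": 0.6},
    {"translation": [0.016, 0, 0.029], "rot": [0, 0, 0], "claw": 0.6},
    {"translation": [0, 0, 0], "rot": [0, -0.1, 0], "claw": 0.6},
    {"translation": [0, 0, 0], "rot": [0, -0.1, 0], "claw": 0.6}
  ]
}}

```text
clock: 12.37
ee_pos: [0.4211, -0.0022, 0.2373]
ee_rot: [0.938, -0.001, -0.346, -0.0]
force: [0.3, -0.1, -2.4]
width: 0.0514
finger_force: 45.0
```

Emit:
{"api": "jog_arm", "payload": {
  "deltas": [
    {"translation": [0, 0, 0], "rot": [0, -0.1, 0], "claw": 0.6},
    {"translation": [0, 0, 0], "rot": [0, -0.1, 0], "claw": 0.6},
    {"translation": [0, 0, 0], "rot": [0, -0.1, 0], "claw": 0.6},
    {"translation": [0.025, 0, 0.016], "rot": [0, 0, 0], "claw": 0.6},
    {"translation": [0.025, 0, 0.016], "rot": [0, 0, 0], "claw": 0.6}
  ]
}}

```text
clock: 12.78
ee_pos: [0.4247, -0.0025, 0.1784]
ee_rot: [0.879, -0.001, -0.477, -0.0]
force: [0.4, -0.7, -3.6]
width: 0.0514
finger_force: 45.0
```

```bash
python3 - <<'E'
from h import *
from plant import bot
go(bot,[.42,0,.14],Rdown(-90)*Rn.from_rotvec([0,-np.radians(72),0]))
d=bot.get_image("side");cv2.imwrite("pics/s2.png",d["frame"][:,:,::-1])
E
```

```text
t 12.78 at [ 0.4247 -0.0025  0.1784] q [-0.09  0.3   1.77 -0.08  2.07  1.49] F [ 0.35 -0.66 -3.64] w 0.0514 ff 45.0
 d_tool [ 0.0297 -0.0025  0.0249] rot [-0.001 -0.262 -0.001]
```

View pics/s2.png

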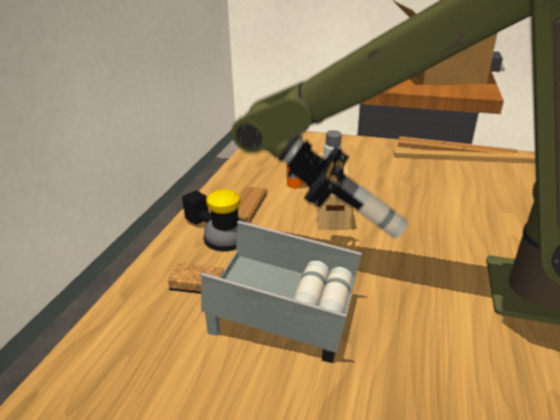

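The side view shows the can at (380,210) held in line with the tool, bottom toward the robot. The wrist at (250,130) is well above the bench, rack and sander. I'll finish tilting and lower.

Emit:
{"api": "jog_arm", "payload": {
  "deltas": [
    {"translation": [0, 0, 0.01], "rot": [0, -0.087, 0], "claw": 0.6},
    {"translation": [0, 0, 0.01], "rot": [0, -0.087, 0], "claw": 0.6},
    {"translation": [-0.007, 0, 0.01], "rot": [0, -0.087, 0], "claw": 0.6},
    {"translation": [0.027, 0, 0.009], "rot": [0, 0, 0], "claw": 0.6},
    {"translation": [0.027, 0, 0.009], "rot": [0, 0, 0], "claw": 0.6}
  ]
}}

```text
clock: 13.25
ee_pos: [0.394, -0.0023, 0.115]
ee_rot: [0.809, -0.001, -0.587, -0.001]
force: [0.5, -0.7, -3.8]
width: 0.0513
finger_force: 45.0
```

Emit:
{"api": "jog_arm", "payload": {
  "deltas": [
    {"translation": [0.019, 0, 0.006], "rot": [0, 0, 0], "claw": 0.6},
    {"translation": [0, 0, 0], "rot": [0, 0, 0], "claw": 0.6},
    {"translation": [0, 0, 0], "rot": [0, 0, 0], "claw": 0.6}
  ]
}}

```text
clock: 13.5
ee_pos: [0.393, -0.0021, 0.0957]
ee_rot: [0.807, -0.001, -0.59, -0.001]
force: [0.1, -0.3, -3.1]
width: 0.0512
finger_force: 45.0
```

```bash
cat > s.py <<'E'
from h import *
from plant import bot
go(bot,[.395,0,.066],Rdown(-90)*Rn.from_rotvec([0,-np.radians(72),0]))
o=bot.get_obs();R=Rn.from_quat(o["ee_rot"]).as_matrix();z=R[:,2];th=np.arccos(-z[2]);h=o["ee_pos"][2]
print("theta",np.degrees(th),"rim z",h-.1275*np.cos(th)-.026*np.sin(th),"body z",h+.059*np.cos(th)-.0375*np.sin(th))
E
python3 s.py
```

```text
t 13.5 at [ 0.393  -0.0021  0.0957] q [-0.09  0.51  1.79 -0.09  2.1   1.5 ] F [ 0.07 -0.3  -3.08] w 0.0512 ff 45.0
 d_tool [ 0.029  -0.0021  0.0071] rot [-0.002  0.005 -0.   ]
theta 72.30258722088676 rim z 0.03221484596058583 body z 0.0779532240178043
```

Emit:
{"api": "jog_arm", "payload": {
  "deltas": [
    {"translation": [0.0095, 0, 0.003], "rot": [0, 0, 0], "claw": 0.6},
    {"translation": [0.0095, 0, 0.003], "rot": [0, 0, 0], "claw": 0.6},
    {"translation": [0.0075, 0, 0.0025], "rot": [0, 0, 0], "claw": 0.6},
    {"translation": [0, 0, 0], "rot": [0, 0, 0], "claw": 0.6},
    {"translation": [0, 0, 0], "rot": [0, 0, 0], "claw": 0.6}
  ]
}}

```text
clock: 13.92
ee_pos: [0.3925, -0.0018, 0.0677]
ee_rot: [0.807, -0.0, -0.59, -0.0]
force: [-1.1, 1.3, -3.2]
width: 0.0515
finger_force: 45.0
```

Emit:
{"api": "jog_arm", "payload": {
  "deltas": [
    {"translation": [0.003, 0, 0.001], "rot": [0, 0, 0], "claw": 0.6},
    {"translation": [0, 0, 0], "rot": [0, 0, 0], "claw": 0.6},
    {"translation": [0, 0, 0], "rot": [0, 0, 0], "claw": 0.6}
  ]
}}

```text
clock: 14.17
ee_pos: [0.3927, -0.0018, 0.0651]
ee_rot: [0.808, -0.001, -0.59, -0.0]
force: [0.0, 0.2, -0.6]
width: 0.0512
finger_force: 45.0
```

```bash
python3 s.py
```

```text
t 14.17 at [ 0.3927 -0.0018  0.0651] q [-0.09  0.56  1.78 -0.09  2.06  1.5 ] F [ 0.01  0.21 -0.57] w 0.0512 ff 45.0
 d_tool [-0.0001 -0.0018 -0.0025] rot [-0.001  0.005 -0.   ]
theta 72.28853069577617 rim z 0.0015643867140691901 body z 0.04734721026347763
```

The bottom rim touches the bench (Fz down to -0.6 N). I'll ease the grip and lower, so the can pivots flat between the pads.

Emit:
{"api": "jog_arm", "payload": {
  "deltas": [
    {"translation": [0, 0, 0], "rot": [0, 0, 0], "claw": 0.6},
    {"translation": [0, 0, 0], "rot": [0, 0, 0], "claw": 0.6},
    {"translation": [0.0028, 0, 0.001], "rot": [0, 0, 0], "claw": 0.6},
    {"translation": [0.0028, 0, 0.001], "rot": [0, 0, 0], "claw": 0.6},
    {"translation": [0.0028, 0, 0.001], "rot": [0, 0, 0], "claw": 0.6}
  ],
  "force": 8
}}

```text
clock: 14.58
ee_pos: [0.3925, -0.0018, 0.0556]
ee_rot: [0.808, -0.001, -0.589, -0.0]
force: [1.4, -0.2, -0.3]
width: 0.0517
finger_force: 8.0
```

```bash
python3 s.py
```

```text
t 14.58 at [ 0.3925 -0.0018  0.0556] q [-0.09  0.58  1.78 -0.09  2.04  1.5 ] F [ 1.4  -0.18 -0.27] w 0.0517 ff 8.0
 d_tool [-0.0091 -0.0018 -0.0055] rot [-0.001  0.004 -0.   ]
theta 72.22643482992866 rim z -0.008067474908481021 body z 0.03791165727940005
```

Emit:
{"api": "jog_arm", "payload": {
  "deltas": [
    {"translation": [0.0038, 0, 0.0014], "rot": [0, 0.01, 0], "claw": 0.6},
    {"translation": [0.0038, 0, 0.0014], "rot": [0, 0.01, 0], "claw": 0.6},
    {"translation": [0.0038, 0, 0.0014], "rot": [0, 0.01, 0], "claw": 0.6},
    {"translation": [0.0038, 0, 0.0014], "rot": [0, 0.01, 0], "claw": 0.6},
    {"translation": [0.0038, 0, 0.0014], "rot": [0, 0.01, 0], "claw": 0.6}
  ]
}}

```text
clock: 15.0
ee_pos: [0.3918, -0.0018, 0.035]
ee_rot: [0.822, -0.0, -0.569, -0.0]
force: [0.5, -0.4, -0.2]
width: 0.0515
finger_force: 8.0
```

Emit:
{"api": "jog_arm", "payload": {
  "deltas": [
    {"translation": [0.0035, 0, 0.0014], "rot": [0, 0, 0], "claw": 0.6},
    {"translation": [0.0035, 0, 0.0014], "rot": [0, 0, 0], "claw": 0.6},
    {"translation": [0, 0, 0], "rot": [0, 0, 0], "claw": 0.6},
    {"translation": [0, 0, 0], "rot": [0, 0, 0], "claw": 0.6}
  ]
}}

```text
clock: 15.33
ee_pos: [0.3917, -0.0018, 0.0281]
ee_rot: [0.822, -0.001, -0.57, -0.0]
force: [0.3, 0.3, 0.9]
width: 0.052
finger_force: 8.0
```

```bash
python3 s.py;python3 - <<'E'
from h import *
from plant import bot
d=bot.get_image("side");cv2.imwrite("pics/s3.png",cv2.resize(d["frame"][110:290,240:480,::-1],(800,600)))
E
```

```text
t 15.33 at [ 0.3917 -0.0018  0.0281] q [-0.09  0.6   1.79 -0.09  1.97  1.51] F [0.29 0.29 0.89] w 0.052 ff 8.0
 d_tool [-0.0343 -0.0018 -0.0164] rot [-0.001 -0.045 -0.   ]
theta 69.44157341123729 rim z -0.040993929199582696 body z 0.013730232802824961
```

View pics/s3.png

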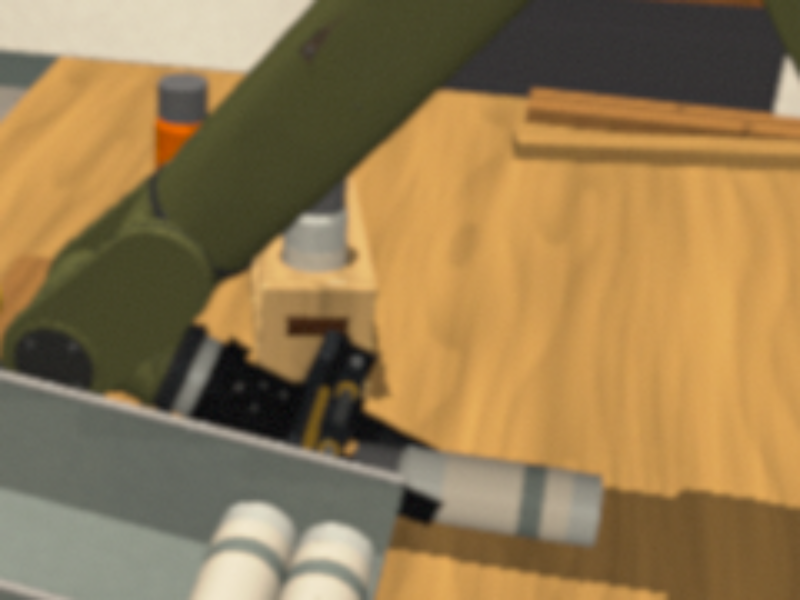

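The crop shows the can at (500,490) lying almost flat with its bottom toward the robot. The gripper body is just off the bench. I'll lower the last millimetre, release and back out.

Emit:
{"api": "jog_arm", "payload": {
  "deltas": [
    {"translation": [0.0014, 0, 0.0005], "rot": [0, 0, 0], "claw": 0.6},
    {"translation": [0, 0, 0], "rot": [0, 0, 0], "claw": 0.6},
    {"translation": [0, 0, 0], "rot": [0, 0, 0], "claw": 0.6}
  ],
  "force": 4
}}

```text
clock: 15.63
ee_pos: [0.3918, -0.0018, 0.0271]
ee_rot: [0.822, -0.001, -0.57, -0.0]
force: [0.6, 0.6, 5.0]
width: 0.0517
finger_force: 4.0
```

Emit:
{"api": "jog_arm", "payload": {
  "deltas": [
    {"translation": [0, 0, 0], "rot": [0, 0, 0], "claw": 0.3},
    {"translation": [0, 0, 0], "rot": [0, 0, 0], "claw": 0.2},
    {"translation": [0, 0, 0], "rot": [0, 0, 0], "claw": 0.1},
    {"translation": [0, 0, 0], "rot": [0, 0, 0], "claw": 0},
    {"translation": [0, 0, 0], "rot": [0, 0, 0], "claw": 0}
  ]
}}

```text
clock: 16.05
ee_pos: [0.3916, -0.0018, 0.0262]
ee_rot: [0.822, -0.0, -0.569, -0.0]
force: [0.0, -0.4, -0.1]
width: 0.08
finger_force: 0.0
```

Emit:
{"api": "jog_arm", "payload": {
  "deltas": [
    {"translation": [0, 0, -0.02], "rot": [0, 0, 0], "claw": 0},
    {"translation": [0, 0, -0.025], "rot": [0, 0, 0], "claw": 0},
    {"translation": [-0.02, 0, -0.02], "rot": [0, 0, 0], "claw": 0},
    {"translation": [-0.035, 0, -0.013], "rot": [0, 0, 0], "claw": 0},
    {"translation": [-0.035, 0, -0.013], "rot": [0, 0, 0], "claw": 0}
  ]
}}

```text
clock: 16.47
ee_pos: [0.4452, -0.0018, 0.1432]
ee_rot: [0.822, -0.0, -0.57, -0.0]
force: [0.5, -0.2, -0.3]
width: 0.0947
finger_force: 0.0
```

```bash
python3 - <<'E'
from h import *
from plant import bot
go(bot,[.36,0,.22],Rdown(-90))
E
```

```text
t 16.47 at [ 0.4452 -0.0018  0.1432] q [-0.08  0.5   1.67 -0.09  2.18  1.49] F [ 0.47 -0.23 -0.29] w 0.0947 ff 0.0
 d_tool [-0.1018 -0.0017  0.0529] rot [-1.000e-03  1.213e+00 -1.000e-03]
```

Emit:
{"api": "jog_arm", "payload": {
  "deltas": [
    {"translation": [-0.03, 0, -0.01], "rot": [0, 0.11, 0], "claw": 0},
    {"translation": [-0.03, 0, -0.01], "rot": [0, 0.11, 0], "claw": 0},
    {"translation": [0, 0, 0], "rot": [0, 0.11, 0], "claw": 0},
    {"translation": [0, 0, 0], "rot": [0, 0.11, 0], "claw": 0},
    {"translation": [0, 0, 0], "rot": [0, 0.11, 0], "claw": 0}
  ]
}}

```text
clock: 16.88
ee_pos: [0.4402, -0.0019, 0.2068]
ee_rot: [0.947, -0.001, -0.321, -0.0]
force: [-0.5, 0.2, -0.4]
width: 0.0951
finger_force: 0.0
```

Emit:
{"api": "jog_arm", "payload": {
  "deltas": [
    {"translation": [0, 0, 0], "rot": [0, 0.11, 0], "claw": 0},
    {"translation": [0, 0, 0], "rot": [0, 0.11, 0], "claw": 0},
    {"translation": [0, 0, 0], "rot": [0, 0.11, 0], "claw": 0},
    {"translation": [0, 0, 0], "rot": [0, 0.11, 0], "claw": 0},
    {"translation": [0, 0, 0], "rot": [0, 0.11, 0], "claw": 0}
  ]
}}

```text
clock: 17.3
ee_pos: [0.4397, -0.0018, 0.2063]
ee_rot: [0.999, -0.001, -0.052, 0.0]
force: [-0.6, -0.2, -0.3]
width: 0.0953
finger_force: 0.0
```

Emit:
{"api": "jog_arm", "payload": {
  "deltas": [
    {"translation": [0, 0, 0], "rot": [0, 0.11, 0], "claw": 0},
    {"translation": [0, 0, 0], "rot": [0, 0, 0], "claw": 0},
    {"translation": [0, 0, 0], "rot": [0, 0, 0], "claw": 0}
  ]
}}

```text
clock: 17.55
ee_pos: [0.4384, -0.0018, 0.2058]
ee_rot: [1.0, -0.001, -0.001, 0.0]
force: [0.7, 0.5, -1.4]
width: 0.0952
finger_force: 0.0
```

```bash
python3 - <<'E'
from h import *
from plant import bot
go(bot,[.353,-.002,.22],Rdown(-90))
o=bot.get_obs();d=bot.get_image("wrist")
T=np.eye(4);T[:3,:3]=Rn.from_quat(o["ee_rot"]).as_matrix();T[:3,3]=o["ee_pos"];d["world_from_camera"]=T@d["hand_eye"]
for n,d in(("wrist",d),("top",bot.get_image("top"))):
    np.savez(n+"3.npz",**d);w=cloud(d)
    k=(w[...,2]>.012)&(w[...,2]<.06)&(abs(w[...,1])<.1)&(w[...,0]>.2)&(w[...,0]<.44)
    r=cv2.minAreaRect(w[k][:,:2].astype(np.float32)*1000);print(n,k.sum(),np.round(r,1) if 0 else r,"zmax",np.percentile(w[k][:,2],98))
    cv2.imwrite(f"pics/{n}3.png",d["frame"][:,:,::-1])
    q=w[k];top=q[q[:,2]>.045];
    if len(top)>20:
        c=top.mean(0);e=np.linalg.svd(top[:,:2]-c[:2],full_matrices=False)[2][0];print(" crest",c,np.degrees(np.arctan2(e[1],e[0])))
E
```

```text
t 17.55 at [ 0.4384 -0.0018  0.2058] q [-0.13 -0.35  2.13 -0.    1.36  1.45] F [ 0.71  0.52 -1.38] w 0.0952 ff 0.0
 d_tool [-0.0854  0.0003 -0.014 ] rot [ 0.     0.002 -0.001]
wrist 6673 ((350.7951965332031, -2.625030517578125), (52.251800537109375, 176.24440002441406), 89.95818328857422) zmax 0.05495266771961762
 crest [ 0.36871469 -0.0024766   0.05109452] 179.9838467956593
top 310 ((279.8265380859375, -1.7101421356201172), (49.89659881591797, 30.104677200317383), 89.75862121582031) zmax 0.05404468646694369
 crest [ 0.27997056 -0.00224134  0.05003941] -103.59947208325211
```

View pics/wrist3.png

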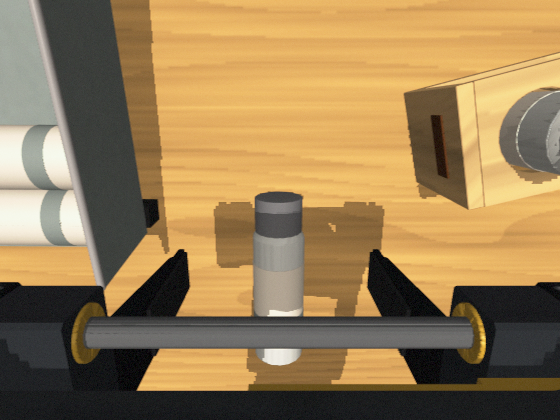

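The can lies at (351,-2.5) mm, yaw 0, 52×176 mm, at pixel (278,280) with its cap toward +x. Next I'll refine the rack pose from the first top view while going to the re-grasp.

```bash
python3 - <<'E'
from h import *
w=cloud(load("top"));w=w[150:330,100:240].reshape(-1,3);w=w[np.isfinite(w).all(1)]
fl=.122*w[:,0]-.0195
t=w[(w[:,2]>fl+.080)&(w[:,0]>.39)]
for s in(t[t[:,1]>.25],t[t[:,1]<.2]):
    c=np.polyfit(s[:,0]-.535,s[:,1],1);print("panel",len(s),c,s[:,0].min(),s[:,0].max())
# old cans: crest points mid-lane
m=w[(w[:,1]>.16)&(w[:,1]<.24)]
f=m[(m[:,0]>.53)&(m[:,2]<.122*m[:,0]-.0195+.006)];print("floor fit",np.polyfit(f[:,0],f[:,2],1))
for lo,hi in((.40,.452),(.457,.50)):
    s=m[(m[:,0]>lo)&(m[:,0]<hi)&(m[:,2]>.05)]
    # circle fit r free
    A=np.c_[2*s[:,0],2*s[:,2],np.ones(len(s))];x=np.linalg.lstsq(A,(s[:,[0,2]]**2).sum(1),rcond=None)[0];print("old",x[:2],np.sqrt(x[2]+x[0]**2+x[1]**2),s[:,2].max())
E
```

```text
panel 649 [-0.00947341  0.31701385] 0.3920918618155997 0.6667218852967214
panel 451 [-0.00936989  0.12755638] 0.3912784985215947 0.6648877713638922
floor fit [-0.16732191  0.14989154]
old [0.43044552 0.05845191] 0.027002231228506087 0.09055972095262832
old [0.48173321 0.06965714] 0.022796222551436218 0.09746593506302015
```

Emit:
{"api": "jog_arm", "payload": {
  "deltas": [
    {"translation": [-0.03, 0, 0.02], "rot": [0, 0, 0], "claw": 0},
    {"translation": [-0.03, 0, 0.03], "rot": [0, 0, 0], "claw": 0},
    {"translation": [-0.027, 0, 0.03], "rot": [0, 0, 0], "claw": 0},
    {"translation": [0, 0, 0.03], "rot": [0, 0, 0], "claw": 0},
    {"translation": [0, 0, 0.03], "rot": [0, 0, 0], "claw": 0}
  ]
}}

```text
clock: 18.07
ee_pos: [0.3524, -0.0017, 0.0651]
ee_rot: [1.0, -0.001, -0.001, 0.0]
force: [0.2, 0.3, -0.0]
width: 0.0951
finger_force: 0.0
```

Emit:
{"api": "jog_arm", "payload": {
  "deltas": [
    {"translation": [0, 0, 0], "rot": [0, 0, 0], "claw": 0},
    {"translation": [0, 0, 0], "rot": [0, 0, 0], "claw": 0}
  ]
}}

```text
clock: 18.23
ee_pos: [0.3519, -0.0016, 0.0652]
ee_rot: [1.0, -0.001, -0.003, -0.0]
force: [0.7, -0.2, 1.4]
width: 0.0953
finger_force: 0.0
```

```bash
python3 - <<'E'
from h import *
from plant import bot
go(bot,[.351,-.0025,.029],Rdown(-90))
E
```

```text
t 18.23 at [ 0.3519 -0.0016  0.0652] q [-0.16 -0.43  2.44 -0.    1.14  1.41] F [ 0.66 -0.24  1.36] w 0.0953 ff 0.0
 d_tool [-0.0006  0.001   0.0362] rot [-0.001  0.007 -0.001]
```

Emit:
{"api": "jog_arm", "payload": {
  "deltas": [
    {"translation": [-0.0005, 0.001, 0.018], "rot": [0, 0.005, 0], "claw": 0},
    {"translation": [0, 0, 0.018], "rot": [0, 0, 0], "claw": 0},
    {"translation": [0, 0, 0], "rot": [0, 0, 0], "claw": 0},
    {"translation": [0, 0, 0], "rot": [0, 0, 0], "claw": 0.3},
    {"translation": [0, 0, 0], "rot": [0, 0, 0], "claw": 0.6}
  ],
  "force": 25
}}

```text
clock: 18.65
ee_pos: [0.3542, -0.003, 0.0323]
ee_rot: [1.0, -0.001, 0.003, 0.0]
force: [-0.5, -0.5, -0.8]
width: 0.0865
finger_force: 0.0
```

Emit:
{"api": "jog_arm", "payload": {
  "deltas": [
    {"translation": [0, 0, 0], "rot": [0, 0, 0], "claw": 0.6},
    {"translation": [0, 0, 0], "rot": [0, 0, 0], "claw": 0.6},
    {"translation": [0, 0, 0], "rot": [0, 0, 0], "claw": 0.6},
    {"translation": [0, 0, 0], "rot": [0, 0, 0], "claw": 0.6},
    {"translation": [0, 0, 0], "rot": [0, 0, 0], "claw": 0.6}
  ]
}}

```text
clock: 19.07
ee_pos: [0.3525, -0.0028, 0.0305]
ee_rot: [1.0, -0.001, 0.002, 0.0]
force: [0.1, -0.6, -0.1]
width: 0.0542
finger_force: 0.0
```

Emit:
{"api": "jog_arm", "payload": {
  "deltas": [
    {"translation": [0, 0, 0], "rot": [0, 0, 0], "claw": 0.6},
    {"translation": [0, 0, 0], "rot": [0, 0, 0], "claw": 0.6}
  ],
  "force": 35
}}

```text
clock: 19.23
ee_pos: [0.3524, -0.0027, 0.0305]
ee_rot: [1.0, -0.001, 0.002, -0.0]
force: [-0.5, 1.8, 2.6]
width: 0.051
finger_force: 35.0
```

```bash
python3 - <<'E'
from h import *
from plant import bot
go(bot,[.351,-.0025,.029],Rdown(-90))
E
```

```text
t 19.23 at [ 0.3524 -0.0027  0.0305] q [-0.16 -0.37  2.46  0.    1.05  1.41] F [-0.51  1.78  2.61] w 0.051 ff 35.0
 d_tool [-0.0014 -0.0002  0.0015] rot [-0.    -0.004 -0.001]
```

Emit:
{"api": "jog_arm", "payload": {
  "deltas": [
    {"translation": [0, 0, -0.02], "rot": [0, 0, 0], "claw": 0.6},
    {"translation": [0, 0, -0.036], "rot": [0, 0, 0], "claw": 0.6},
    {"translation": [0, 0, -0.036], "rot": [0, 0, 0], "claw": 0.6},
    {"translation": [0, 0, -0.036], "rot": [0, 0, 0], "claw": 0.6},
    {"translation": [0, 0, -0.036], "rot": [0, 0, 0], "claw": 0.6}
  ]
}}

```text
clock: 19.65
ee_pos: [0.3505, -0.0026, 0.1946]
ee_rot: [1.0, -0.001, 0.001, -0.0]
force: [1.1, 0.3, -2.6]
width: 0.0508
finger_force: 35.0
```

Emit:
{"api": "jog_arm", "payload": {
  "deltas": [
    {"translation": [0, 0, -0.036], "rot": [0, 0, 0], "claw": 0.6},
    {"translation": [0, 0, -0.02], "rot": [0, 0, -0.105], "claw": 0.6},
    {"translation": [0, 0, 0], "rot": [0, 0, -0.112], "claw": 0.6},
    {"translation": [0, 0, 0], "rot": [0, 0, -0.112], "claw": 0.6},
    {"translation": [0, 0, 0], "rot": [0, 0, -0.112], "claw": 0.6}
  ]
}}

```text
clock: 20.07
ee_pos: [0.3511, -0.0027, 0.2498]
ee_rot: [0.975, 0.221, 0.002, 0.0]
force: [-0.4, 0.4, -3.8]
width: 0.0505
finger_force: 35.0
```

Emit:
{"api": "jog_arm", "payload": {
  "deltas": [
    {"translation": [0, 0, 0], "rot": [0, 0, -0.112], "claw": 0.6},
    {"translation": [0, 0, 0], "rot": [0, 0, -0.112], "claw": 0.6},
    {"translation": [0, 0, 0], "rot": [0, 0, -0.112], "claw": 0.6},
    {"translation": [0, 0, 0], "rot": [0, 0, -0.112], "claw": 0.6},
    {"translation": [0, 0, 0], "rot": [0, 0, -0.112], "claw": 0.6}
  ]
}}

```text
clock: 20.48
ee_pos: [0.3508, -0.0027, 0.2489]
ee_rot: [0.876, 0.482, 0.001, 0.0]
force: [0.5, -0.1, -3.0]
width: 0.0505
finger_force: 35.0
```

Emit:
{"api": "jog_arm", "payload": {
  "deltas": [
    {"translation": [0, 0, 0], "rot": [0, 0, -0.112], "claw": 0.6},
    {"translation": [0, 0, 0], "rot": [0, 0, -0.112], "claw": 0.6},
    {"translation": [0, 0, 0], "rot": [0, 0, -0.112], "claw": 0.6},
    {"translation": [0, 0, 0], "rot": [0, 0, -0.112], "claw": 0.6},
    {"translation": [0, 0, 0], "rot": [0, 0, -0.112], "claw": 0.6}
  ]
}}

```text
clock: 20.9
ee_pos: [0.3508, -0.0027, 0.2489]
ee_rot: [0.709, 0.705, 0.001, 0.0]
force: [1.4, -1.1, -2.7]
width: 0.0506
finger_force: 35.0
```

Emit:
{"api": "jog_arm", "payload": {
  "deltas": [
    {"translation": [0.02, 0.02, 0], "rot": [0, 0, 0], "claw": 0.6},
    {"translation": [0.028, 0.027, 0], "rot": [0, 0, 0], "claw": 0.6},
    {"translation": [0.028, 0.027, 0], "rot": [0, 0, 0], "claw": 0.6},
    {"translation": [0.028, 0.027, 0], "rot": [0, 0, 0], "claw": 0.6},
    {"translation": [0.028, 0.027, 0], "rot": [0, 0, 0], "claw": 0.6}
  ]
}}

```text
clock: 21.32
ee_pos: [0.4812, 0.1293, 0.2492]
ee_rot: [0.711, 0.703, 0.0, 0.001]
force: [0.4, -0.6, -2.5]
width: 0.0505
finger_force: 35.0
```

Emit:
{"api": "jog_arm", "payload": {
  "deltas": [
    {"translation": [0.028, 0.027, 0], "rot": [0, 0, 0], "claw": 0.6},
    {"translation": [0.028, 0.027, 0], "rot": [0, 0, 0], "claw": 0.6},
    {"translation": [0.02, 0.02, 0], "rot": [0, 0, 0], "claw": 0.6},
    {"translation": [0, 0, 0], "rot": [0, 0, 0], "claw": 0.6},
    {"translation": [0, 0, 0], "rot": [0, 0, 0], "claw": 0.6}
  ]
}}

```text
clock: 21.73
ee_pos: [0.5555, 0.2037, 0.2486]
ee_rot: [0.71, 0.704, -0.001, 0.0]
force: [0.5, 0.0, -3.1]
width: 0.0507
finger_force: 35.0
```

```bash
cat > w.py <<'E'
from h import *
from plant import bot
go(bot,[.566,.2235,.083],Rdown(-0.54))
o=bot.get_obs();d=bot.get_image("wrist")
T=np.eye(4);T[:3,:3]=Rn.from_quat(o["ee_rot"]).as_matrix();T[:3,3]=o["ee_pos"];d["world_from_camera"]=T@d["hand_eye"]
np.savez("wrist4.npz",**d);cv2.imwrite("pics/wrist4.png",d["frame"][:,:,::-1])
w=cloud(d).reshape(-1,3);tl=T[:3,:3].T@(w-T[:3,3]).T
k=(abs(tl[1])<.024)&(abs(tl[2])<.04)
print("can x extent tool",np.nanmin(tl[0][k]),np.nanmax(tl[0][k]))
E
python3 w.py
```

```text
t 21.73 at [0.5555 0.2037 0.2486] q [ 0.26 -0.01  1.77 -0.    1.39  0.27] F [ 0.47  0.   -3.12] w 0.0507 ff 35.0
 d_tool [0.0201 0.0104 0.1656] rot [-0.     0.001  0.   ]
can x extent tool -0.049535975340524355 0.08592472832805532
```

View pics/wrist4.png

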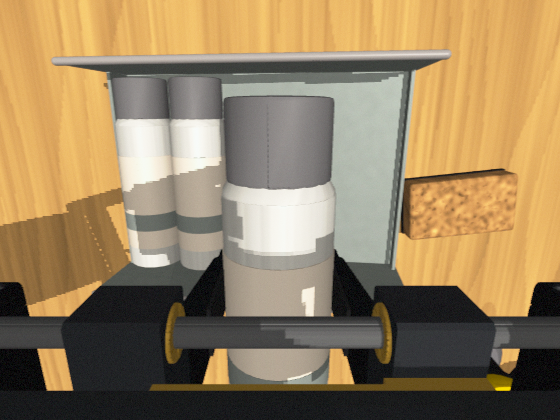

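The wrist view shows the held can (278,240) parallel to the two older cans (145 and 195, 170). The cap end is at tool x +86 mm, so the can is centred 1.5 mm to -x. I'll lower it into the lane.

Emit:
{"api": "jog_arm", "payload": {
  "deltas": [
    {"translation": [0.02, 0.0104, 0], "rot": [0, 0, 0], "claw": 0.6},
    {"translation": [0, 0, 0.02], "rot": [0, 0, 0], "claw": 0.6},
    {"translation": [0, 0, 0.025], "rot": [0, 0, 0], "claw": 0.6},
    {"translation": [0, 0, 0], "rot": [0, 0, 0], "claw": 0.6},
    {"translation": [0, 0, 0], "rot": [0, 0, 0], "claw": 0.6}
  ]
}}

```text
clock: 22.2
ee_pos: [0.5645, 0.2216, 0.204]
ee_rot: [0.711, 0.703, -0.001, 0.0]
force: [0.5, -0.7, -2.2]
width: 0.0506
finger_force: 35.0
```

```bash
python3 - <<'E'
from h import *
from plant import bot
go(bot,[.566,.2235,.083],Rdown(-0.54))
o=bot.get_obs();d=bot.get_image("wrist")
T=np.eye(4);T[:3,:3]=Rn.from_quat(o["ee_rot"]).as_matrix();T[:3,3]=o["ee_pos"];d["world_from_camera"]=T@d["hand_eye"]
w=cloud(d).reshape(-1,3);
fl=.122*w[:,0]-.0195
s=w[(w[:,2]>fl+.080)&(w[:,2]<fl+.1)&(w[:,1]>.29)&(w[:,1]<.34)&(w[:,0]>.4)&(w[:,0]<.66)]
print("left panel",len(s),np.polyfit(s[:,0]-.535,s[:,1],1),np.percentile(s[:,1],[5,95]))
E
```

```text
t 22.2 at [0.5645 0.2216 0.204 ] q [ 0.29  0.05  1.78 -0.    1.31  0.3 ] F [ 0.52 -0.65 -2.15] w 0.0506 ff 35.0
 d_tool [0.0021 0.0015 0.121 ] rot [-0.001  0.002 -0.002]
left panel 4967 [-0.00897072  0.31842341] [0.31548036 0.3213896 ]
```

Emit:
{"api": "jog_arm", "payload": {
  "deltas": [
    {"translation": [0.002, 0.0015, 0.025], "rot": [0, 0, 0], "claw": 0.6},
    {"translation": [0, 0, 0.03], "rot": [0, 0, 0], "claw": 0.6},
    {"translation": [0, 0, 0.025], "rot": [0, 0, 0], "claw": 0.6},
    {"translation": [0, 0, 0.02], "rot": [0, 0, 0], "claw": 0.6},
    {"translation": [0, 0, 0], "rot": [0, 0, 0], "claw": 0.6}
  ]
}}

```text
clock: 22.67
ee_pos: [0.566, 0.2237, 0.1028]
ee_rot: [0.711, 0.703, -0.001, -0.0]
force: [-2.1, -0.6, -3.6]
width: 0.0507
finger_force: 35.0
```

Emit:
{"api": "jog_arm", "payload": {
  "deltas": [
    {"translation": [0, 0, 0.007], "rot": [0, 0, 0], "claw": 0.6},
    {"translation": [0, 0, 0.006], "rot": [0, 0, 0], "claw": 0.6},
    {"translation": [0, 0, 0], "rot": [0, 0, 0], "claw": 0.6},
    {"translation": [0, 0, 0], "rot": [0, 0, 0], "claw": 0.6}
  ]
}}

```text
clock: 23.0
ee_pos: [0.5693, 0.2251, 0.0945]
ee_rot: [0.711, 0.703, 0.002, 0.002]
force: [0.1, 0.6, -3.9]
width: 0.0507
finger_force: 35.0
```

```bash
python3 - <<'E'
from h import *
from plant import bot
go(bot,[.566,.2235,.081],Rdown(-0.54))
E
```

```text
t 23.0 at [0.5693 0.2251 0.0945] q [ 0.29  0.16  1.85 -0.    1.12  0.3 ] F [ 0.09  0.55 -3.89] w 0.0507 ff 35.0
 d_tool [-0.0016 -0.0033  0.0135] rot [ 0.006 -0.001 -0.002]
```

Emit:
{"api": "jog_arm", "payload": {
  "deltas": [
    {"translation": [0, 0, 0.003], "rot": [0, 0, 0], "claw": 0.6},
    {"translation": [0, 0, 0.003], "rot": [0, 0, 0], "claw": 0.6},
    {"translation": [0, 0, 0], "rot": [0, 0, 0], "claw": 0.6},
    {"translation": [0, 0, 0], "rot": [0, 0, 0], "claw": 0.6}
  ]
}}

```text
clock: 23.33
ee_pos: [0.5684, 0.2249, 0.0869]
ee_rot: [0.711, 0.703, 0.001, 0.001]
force: [-1.2, -0.0, -2.9]
width: 0.0511
finger_force: 35.0
```

Emit:
{"api": "jog_arm", "payload": {
  "deltas": [
    {"translation": [0, 0, 0.002], "rot": [0, 0, 0], "claw": 0.6},
    {"translation": [0, 0, 0], "rot": [0, 0, 0], "claw": 0.6},
    {"translation": [0, 0, 0], "rot": [0, 0, 0], "claw": 0.6}
  ]
}}

```text
clock: 23.58
ee_pos: [0.5684, 0.2249, 0.0849]
ee_rot: [0.711, 0.703, 0.001, 0.001]
force: [0.6, -0.8, -3.8]
width: 0.0507
finger_force: 35.0
```

```bash
python3 - <<'E'
from h import *
from plant import bot
go(bot,[.566,.2235,.081],Rdown(-0.54))
E
```

```text
t 23.58 at [0.5684 0.2249 0.0849] q [ 0.29  0.17  1.86 -0.    1.11  0.3 ] F [ 0.55 -0.75 -3.84] w 0.0507 ff 35.0
 d_tool [-0.0014 -0.0024  0.0039] rot [ 0.004  0.    -0.002]
```

Emit:
{"api": "jog_arm", "payload": {
  "deltas": [
    {"translation": [-0.001, 0, 0.002], "rot": [0, 0, 0], "claw": 0.6},
    {"translation": [0, 0, 0], "rot": [0, 0, 0], "claw": 0.6},
    {"translation": [0, 0, 0], "rot": [0, 0, 0], "claw": 0.6}
  ]
}}

```text
clock: 23.83
ee_pos: [0.5684, 0.2238, 0.0829]
ee_rot: [0.711, 0.703, 0.001, 0.001]
force: [-0.2, -0.1, -3.0]
width: 0.0507
finger_force: 35.0
```

Emit:
{"api": "jog_arm", "payload": {
  "deltas": [
    {"translation": [0, 0, 0.0015], "rot": [0, 0, 0], "claw": 0.6},
    {"translation": [0, 0, 0], "rot": [0, 0, 0], "claw": 0.6},
    {"translation": [0, 0, 0], "rot": [0, 0, 0], "claw": 0.6}
  ]
}}

```text
clock: 24.08
ee_pos: [0.5684, 0.2239, 0.0815]
ee_rot: [0.711, 0.703, 0.001, 0.001]
force: [-0.6, -0.4, -3.7]
width: 0.0507
finger_force: 35.0
```

Emit:
{"api": "jog_arm", "payload": {
  "deltas": [
    {"translation": [0, 0, 0.001], "rot": [0, 0, 0], "claw": 0.6},
    {"translation": [0, 0, 0], "rot": [0, 0, 0], "claw": 0.6},
    {"translation": [0, 0, 0], "rot": [0, 0, 0], "claw": 0.6}
  ]
}}

```text
clock: 24.33
ee_pos: [0.5686, 0.2239, 0.0807]
ee_rot: [0.711, 0.703, 0.001, 0.001]
force: [-0.9, 0.1, -2.9]
width: 0.0507
finger_force: 35.0
```

Emit:
{"api": "jog_arm", "payload": {
  "deltas": [
    {"translation": [0, 0, 0.001], "rot": [0, 0, 0], "claw": 0.6},
    {"translation": [0, 0, 0], "rot": [0, 0, 0], "claw": 0.6},
    {"translation": [0, 0, 0], "rot": [0, 0, 0], "claw": 0.6}
  ]
}}

```text
clock: 24.58
ee_pos: [0.5687, 0.2239, 0.0805]
ee_rot: [0.711, 0.703, 0.001, 0.001]
force: [-2.9, -1.3, 4.5]
width: 0.0507
finger_force: 35.0
```

The can is on the lane floor (Fz +4.5 N). I'll ease the grip and open part way, so the can only rolls a little onto the downhill finger.

Emit:
{"api": "jog_arm", "payload": {
  "deltas": [
    {"translation": [0, 0, -0.0005], "rot": [0, 0, 0], "claw": 0.6},
    {"translation": [0, 0, 0], "rot": [0, 0, 0], "claw": 0.42},
    {"translation": [0, 0, 0], "rot": [0, 0, 0], "claw": 0.38},
    {"translation": [0, 0, 0], "rot": [0, 0, 0], "claw": 0.34},
    {"translation": [0, 0, 0], "rot": [0, 0, 0], "claw": 0.34}
  ],
  "force": 5
}}

```text
clock: 25.0
ee_pos: [0.5686, 0.224, 0.08]
ee_rot: [0.711, 0.703, 0.002, 0.001]
force: [-0.6, -0.5, -0.8]
width: 0.0623
finger_force: 0.1
```

Emit:
{"api": "jog_arm", "payload": {
  "deltas": [
    {"translation": [0, 0, 0], "rot": [0, 0, 0], "claw": 0.34},
    {"translation": [0, 0, 0], "rot": [0, 0, 0], "claw": 0.34},
    {"translation": [0, 0, 0], "rot": [0, 0, 0], "claw": 0.34}
  ]
}}

```text
clock: 25.25
ee_pos: [0.5685, 0.2239, 0.0801]
ee_rot: [0.711, 0.703, 0.001, 0.001]
force: [-0.5, -0.8, 0.4]
width: 0.0623
finger_force: 0.1
```

```bash
python3 - <<'E'
from h import *
from plant import bot
go(bot,[.566,.2235,.081],Rdown(-0.54))
E
```

```text
t 25.25 at [0.5685 0.2239 0.0801] q [ 0.29  0.18  1.86 -0.    1.1   0.3 ] F [-0.52 -0.78  0.35] w 0.0623 ff 0.1
 d_tool [-0.0005 -0.0025 -0.0009] rot [ 0.004 -0.    -0.002]
```

Emit:
{"api": "jog_arm", "payload": {
  "deltas": [
    {"translation": [0, -0.003, 0], "rot": [0, 0, 0], "claw": 0.34},
    {"translation": [0, -0.003, 0], "rot": [0, 0, 0], "claw": 0.34},
    {"translation": [0, -0.003, 0], "rot": [0, 0, 0], "claw": 0.34},
    {"translation": [0, -0.003, 0], "rot": [0, 0, 0], "claw": 0.34},
    {"translation": [0, 0, 0], "rot": [0, 0, 0], "claw": 0.34}
  ]
}}

```text
clock: 25.67
ee_pos: [0.5555, 0.224, 0.0798]
ee_rot: [0.711, 0.703, 0.001, 0.001]
force: [-2.9, 0.9, 1.1]
width: 0.063
finger_force: 1.0
```

Emit:
{"api": "jog_arm", "payload": {
  "deltas": [
    {"translation": [0, 0, 0], "rot": [0, 0, 0], "claw": 0.34},
    {"translation": [0, 0, 0], "rot": [0, 0, 0], "claw": 0.34},
    {"translation": [0, 0, -0.006], "rot": [0, 0, 0], "claw": 0.34},
    {"translation": [0, 0, -0.008], "rot": [0, 0, 0], "claw": 0.34},
    {"translation": [0, 0, -0.008], "rot": [0, 0, 0], "claw": 0.34}
  ]
}}

```text
clock: 26.08
ee_pos: [0.557, 0.224, 0.103]
ee_rot: [0.711, 0.703, 0.002, 0.002]
force: [0.2, 0.1, -0.1]
width: 0.0624
finger_force: 0.0
```

Emit:
{"api": "jog_arm", "payload": {
  "deltas": [
    {"translation": [0, 0, -0.01], "rot": [0, 0, 0], "claw": 0.34},
    {"translation": [0, 0, -0.02], "rot": [0, 0, 0], "claw": 0.34},
    {"translation": [0, 0, -0.03], "rot": [0, 0, 0], "claw": 0.34},
    {"translation": [0, 0, -0.03], "rot": [0, 0, 0], "claw": 0.34},
    {"translation": [0, 0, -0.03], "rot": [0, 0, 0], "claw": 0.34}
  ]
}}

```text
clock: 26.5
ee_pos: [0.5561, 0.224, 0.2246]
ee_rot: [0.711, 0.703, 0.002, 0.002]
force: [1.0, 0.3, -0.2]
width: 0.0628
finger_force: 0.0
```

Emit:
{"api": "jog_arm", "payload": {
  "deltas": [
    {"translation": [-0.035, 0, -0.01], "rot": [0, 0, 0], "claw": 0.34},
    {"translation": [-0.035, 0, -0.01], "rot": [0, 0, 0], "claw": 0.34},
    {"translation": [-0.035, 0, -0.01], "rot": [0, 0, 0], "claw": 0.34},
    {"translation": [-0.035, 0, 0], "rot": [0, 0, 0], "claw": 0.34},
    {"translation": [-0.035, 0, 0], "rot": [0, 0, 0], "claw": 0.34}
  ]
}}

```text
clock: 26.92
ee_pos: [0.5546, 0.0475, 0.255]
ee_rot: [0.711, 0.703, 0.003, 0.003]
force: [0.9, -0.2, -0.5]
width: 0.0626
finger_force: 0.0
```

Emit:
{"api": "jog_arm", "payload": {
  "deltas": [
    {"translation": [-0.03, 0, 0], "rot": [0, 0, 0], "claw": 0.34},
    {"translation": [0, 0, 0], "rot": [0, 0, 0], "claw": 0.34},
    {"translation": [0, 0, 0], "rot": [0, 0, 0], "claw": 0.34}
  ]
}}

```text
clock: 27.17
ee_pos: [0.5539, 0.0178, 0.2535]
ee_rot: [0.712, 0.702, 0.002, 0.002]
force: [-0.8, -0.4, -0.3]
width: 0.0627
finger_force: 0.0
```

```bash
python3 - <<'E'
from h import *
from plant import bot
go(bot,[.55,0,.2],Rdown(-0.54))
d=bot.get_image("top");np.savez("t5.npz",**d);cv2.imwrite("pics/t5.png",d["frame"][:,:,::-1])
w=cloud(d)[150:330,100:240].reshape(-1,3);w0=cloud(load("top"))[150:330,100:240].reshape(-1,3)
for W,rs in((w0,((.40,.452),(.457,.50))),(w,((.40,.452),(.457,.50),(.51,.55)))):
  for lo,hi in rs:
    s=W[(W[:,1]>.16)&(W[:,1]<.24)&(W[:,0]>lo)&(W[:,0]<hi)&(W[:,2]>.05)]
    A=np.c_[2*s[:,0],2*s[:,2],np.ones(len(s))];x=np.linalg.lstsq(A,(s[:,[0,2]]**2).sum(1),rcond=None)[0];print("can",x[:2],np.sqrt(x[2]+x[0]**2+x[1]**2))
E
```

```text
t 27.17 at [0.5539 0.0178 0.2535] q [-0.07 -0.1   1.85  0.    1.39 -0.05] F [-0.83 -0.43 -0.34] w 0.0627 ff 0.0
 d_tool [-0.0178 -0.004   0.0534] rot [ 0.006 -0.    -0.005]
can [0.43044552 0.05845191] 0.027002231228506087
can [0.48173321 0.06965714] 0.022796222551436218
can [0.4305634  0.05817457] 0.02736083220188419
can [0.48181897 0.06979187] 0.022769288244055354
can [0.53279592 0.07789888] 0.020950540025917824
```

View pics/t5.png

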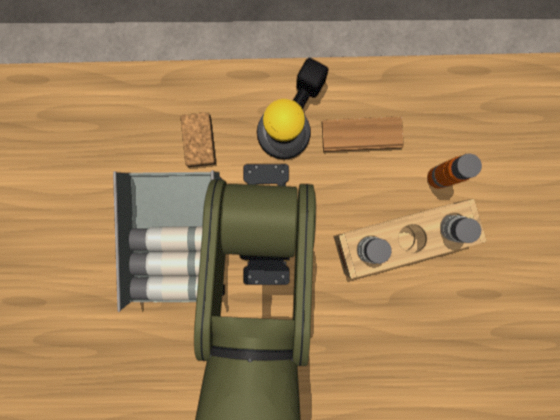

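The full can rests against the older cans at X = 0.533 m (expected 0.532), and the older cans haven't moved. The spent cans stand at (375,250) and (463,228). The sander, though, looks about 5 px farther from the robot than at the start, so I'll measure it.

```bash
python3 - <<'E'
from h import *
for n in("top","t2","top3","t5"):
    d=load(n);w=cloud(d);f=d["frame"].astype(int)
    y=(f[...,0]>150)&(f[...,1]>110)&(f[...,2]<70);y[:60]=0;y[170:]=0;y[:,:250]=0;y[:,330:]=0
    v,u=np.nonzero(y)
    box=np.zeros(y.shape,bool);box[55:168,250:335]=1
    pad=box&(w[...,2]>.008)&(w[...,2]<.04)
    arm=box&(w[...,2]>.04)&(w[...,1]<-.05)
    p=w[pad][:,:2].astype(np.float32)
    print(n,"yellow",y.sum(),u.mean().round(2),v.mean().round(2),np.nanmean(w[y],0).round(4),"zmax",np.nanmax(w[y][:,2]).round(4),"pad",pad.sum(),p.min(0),p.max(0),"dust",np.nanmean(w[arm],0).round(4))
    for nm,(u0,u1,v0,v1),(a,b) in(("board",(318,408,112,155),(.01,.03)),("block",(178,218,108,170),(.02,.04)),("orange",(425,485,150,192),(.03,.2))):
        k=np.zeros(y.shape,bool);k[v0:v1,u0:u1]=1;k&=(w[...,2]>a)&(w[...,2]<b);r=cv2.minAreaRect(w[k][:,:2].astype(np.float32)*1000);print("  ",nm,np.round(r[0],1),round(r[2],1))
E
```

```text
top yellow 1330 284.93 123.73 [ 0.7597 -0.0176  0.1311] zmax 0.1412 pad 967 [ 0.7000377  -0.13000035] [0.87627167 0.04297251] dust [ 0.8432 -0.0714  0.0751]
   board [ 763.9 -193.2] 1.6
   block [757.  178.7] 5.6
   orange [ 662.3 -361.5] 50.2
t2 yellow 1336 284.94 123.87 [ 0.7594 -0.0177  0.1313] zmax 0.1417 pad 972 [ 0.69997764 -0.13012101] [0.8775044  0.04292543] dust [ 0.8433 -0.0712  0.0752]
   board [ 764.  -193.1] 1.4
   block [756.7 178.7] 5.5
   orange [ 663.2 -361.2] 44.8
top3 yellow 1324 283.81 118.78 [ 0.7698 -0.0156  0.1311] zmax 0.1406 pad 977 [ 0.71098244 -0.13044856] [0.8854629  0.04512706] dust [ 0.855  -0.0727  0.0739]
   board [ 764.1 -193.6] 1.4
   block [756.9 178.9] 5.5
   orange [ 662.1 -361.4] 65.8
t5 yellow 1328 283.46 118.79 [ 0.7695 -0.0148  0.132 ] zmax 0.14 pad 980 [ 0.7110021  -0.13011803] [0.88453007 0.04505103] dust [ 0.8554 -0.0727  0.0747]
   board [ 763.9 -193.3] 1.4
   block [757.1 178.9] 5.2
   orange [ 661.5 -361.6] 76.9
```

The wrist link nudged the sander about 11 mm away (dome X from 0.7597 to 0.7697) during the lay-down. It has to go back where it was. I'll measure its dome from close up, then draw it back with a light grip.

Emit:
{"api": "jog_arm", "payload": {
  "deltas": [
    {"translation": [-0.006, 0.036, 0], "rot": [0, 0, 0], "claw": 0},
    {"translation": [-0.006, 0.036, 0], "rot": [0, 0, 0], "claw": 0},
    {"translation": [-0.006, 0.036, 0], "rot": [0, 0, 0], "claw": 0},
    {"translation": [-0.006, 0.036, 0], "rot": [0, 0, 0], "claw": 0},
    {"translation": [-0.006, 0.036, 0], "rot": [0, 0, 0], "claw": 0}
  ],
  "force": 8
}}

```text
clock: 27.63
ee_pos: [0.735, -0.011, 0.253]
ee_rot: [0.71, 0.704, 0.002, 0.001]
force: [0.6, -0.3, -0.4]
width: 0.0908
finger_force: 0.0
```

Emit:
{"api": "jog_arm", "payload": {
  "deltas": [
    {"translation": [-0.003, 0.036, 0], "rot": [0, 0, 0], "claw": 0},
    {"translation": [0, 0, 0], "rot": [0, 0, 0], "claw": 0},
    {"translation": [0, 0, 0], "rot": [0, 0, 0], "claw": 0}
  ]
}}

```text
clock: 27.88
ee_pos: [0.7701, -0.0146, 0.2503]
ee_rot: [0.71, 0.704, 0.0, 0.0]
force: [-0.4, 0.1, 0.2]
width: 0.095
finger_force: 0.0
```

```bash
cat > sd.py <<'E'
from h import *
from plant import bot
o=bot.get_obs();d=bot.get_image("wrist")
T=np.eye(4);T[:3,:3]=Rn.from_quat(o["ee_rot"]).as_matrix();T[:3,3]=o["ee_pos"];d["world_from_camera"]=T@d["hand_eye"]
f=d["frame"].astype(int);w=cloud(d)
y=(f[...,0]>110)&(f[...,1]>85)&(f[...,2]<70)&(w[...,2]>.04)&(w[...,2]<.15)&(abs(w[...,0]-.77)<.08)&(abs(w[...,1])<.1)
p=w[y];print("yellow",len(p),p.min(0),p.max(0))
for z in np.arange(.075,.14,.01):
    s=p[abs(p[:,2]-z)<.004]
    if len(s)>30:
        A=np.c_[2*s[:,:2],np.ones(len(s))];x=np.linalg.lstsq(A,(s[:,:2]**2).sum(1),rcond=None)[0];print(round(z,3),len(s),"c",x[:2].round(4),"r",np.sqrt(x[2]+x[0]**2+x[1]**2).round(4),"xr",s[:,0].min().round(4),s[:,0].max().round(4))
q=w[(w[...,2]>.004)&(w[...,2]<.16)&(np.hypot(w[...,0]-.77,w[...,1]+.0155)<.07)]
r=np.hypot(q[:,0]-.772,q[:,1]+.017)
for z in np.arange(.01,.14,.01):
    s=r[abs(q[:,2]-z)<.005]
    if len(s):print("z",round(z,2),len(s),"rmax",np.percentile(s,95).round(3),end="; ")
go(bot,[.770,-.0155,.115],Rdown(-0.54))
cv2.imwrite("pics/sd.png",d["frame"][:,:,::-1])
E
python3 sd.py
```

```text
yellow 8024 [ 0.72013655 -0.05645646  0.04046909] [0.81281375 0.02862262 0.14069542]
0.115 53 c [ 0.7721 -0.0143] r 0.0427 xr 0.7325 0.794
0.125 1096 c [ 0.772  -0.0138] r 0.0403 xr 0.7304 0.8128
0.135 5822 c [ 0.772  -0.0127] r 0.0257 xr 0.7348 0.8087
z 0.01 303 rmax 0.065; z 0.02 54 rmax 0.063; z 0.03 219 rmax 0.062; z 0.04 1541 rmax 0.06; z 0.05 1517 rmax 0.064; z 0.06 16 rmax 0.039; z 0.11 10 rmax 0.046; z 0.12 245 rmax 0.046; z 0.13 3143 rmax 0.043; t 27.93 at [ 0.7692 -0.0146  0.2517] q [-0.09  0.37  1.33  0.    1.44 -0.08] F [1.19 0.77 0.26] w 0.095 ff 0.0
 d_tool [-0.001   0.0005  0.1367] rot [ 0.002 -0.001  0.   ]
```

View pics/sd.png

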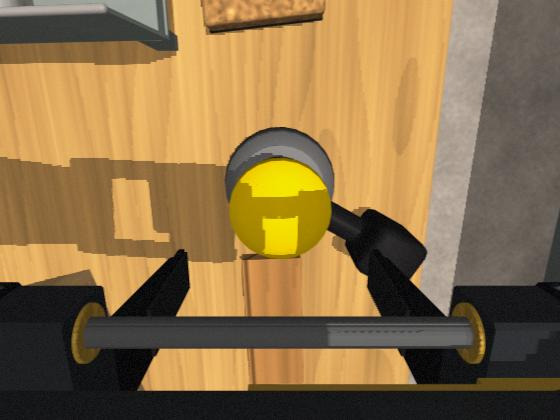

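The sander is seen with its dome at (280,210) and dust box to the right at (385,245). The dome is 85 mm wide at z 0.12, centred at (0.772,-0.0135), and it should be at about (0.762,-0.016).

Emit:
{"api": "jog_arm", "payload": {
  "deltas": [
    {"translation": [0.001, 0.0025, 0.03], "rot": [0, 0, 0], "claw": 0},
    {"translation": [0, 0, 0.03], "rot": [0, 0, 0], "claw": 0},
    {"translation": [0, 0, 0.02], "rot": [0, 0, 0], "claw": 0},
    {"translation": [0, 0, 0], "rot": [0, 0, 0], "claw": 0},
    {"translation": [0, 0, 0], "rot": [0, 0, 0], "claw": 0}
  ]
}}

```text
clock: 28.35
ee_pos: [0.7704, -0.0143, 0.1727]
ee_rot: [0.711, 0.704, 0.001, 0.001]
force: [0.2, -0.2, -0.0]
width: 0.0953
finger_force: 0.0
```

```bash
python3 sd.py
```

```text
yellow 14229 [ 0.73026971 -0.08676132  0.04103282] [0.84819202 0.02849664 0.14087598]
0.115 87 c [ 0.7723 -0.0137] r 0.042 xr 0.749 0.8092
0.125 1982 c [ 0.772  -0.0137] r 0.0404 xr 0.7303 0.814
0.135 10371 c [ 0.772  -0.0122] r 0.0255 xr 0.7344 0.8098
z 0.01 466 rmax 0.065; z 0.02 81 rmax 0.063; z 0.03 323 rmax 0.062; z 0.04 2345 rmax 0.06; z 0.05 2399 rmax 0.052; z 0.06 114 rmax 0.039; z 0.07 86 rmax 0.039; z 0.08 3 rmax 0.039; z 0.11 28 rmax 0.046; z 0.12 504 rmax 0.046; z 0.13 5428 rmax 0.044; t 28.4 at [ 0.7718 -0.0146  0.1751] q [-0.09  0.42  1.4   0.    1.32 -0.08] F [-0.11 -0.18  0.51] w 0.0952 ff 0.0
 d_tool [-0.0009 -0.0021  0.0601] rot [ 0.006  0.    -0.001]
```

Centred. I'll descend, close lightly on the dome, and draw it back 10 mm in -x and 2.5 mm in -y.

Emit:
{"api": "jog_arm", "payload": {
  "deltas": [
    {"translation": [0.001, 0, 0.015], "rot": [0, 0, 0], "claw": 0},
    {"translation": [0, 0, 0.015], "rot": [0, 0, 0], "claw": 0},
    {"translation": [0, 0, 0.015], "rot": [0, 0, 0], "claw": 0},
    {"translation": [0, 0, 0.01], "rot": [0, 0, 0], "claw": 0},
    {"translation": [0, 0, 0], "rot": [0, 0, 0], "claw": 0}
  ],
  "force": 8
}}

```text
clock: 28.82
ee_pos: [0.7698, -0.0142, 0.1127]
ee_rot: [0.711, 0.703, -0.001, -0.001]
force: [-0.2, 0.3, 0.1]
width: 0.0949
finger_force: 0.0
```

Emit:
{"api": "jog_arm", "payload": {
  "deltas": [
    {"translation": [0, 0, 0], "rot": [0, 0, 0], "claw": 0.2},
    {"translation": [0, 0, 0], "rot": [0, 0, 0], "claw": 0.2},
    {"translation": [0, 0, 0], "rot": [0, 0, 0], "claw": 0.2},
    {"translation": [0, 0, 0], "rot": [0, 0, 0], "claw": 0.2}
  ]
}}

```text
clock: 29.15
ee_pos: [0.7723, -0.0145, 0.1182]
ee_rot: [0.711, 0.703, 0.001, 0.001]
force: [-0.3, -0.9, -2.3]
width: 0.0852
finger_force: 8.0
```

```bash
python3 - <<'E'
from h import *
from plant import bot
go(bot,[.762,-.016,.118],Rdown(-0.54))
E
```

```text
t 29.15 at [ 0.7723 -0.0145  0.1182] q [-0.09  0.46  1.43  0.    1.24 -0.08] F [-0.26 -0.86 -2.26] w 0.0852 ff 8.0
 d_tool [-0.0017 -0.0102  0.0002] rot [ 0.004  0.    -0.002]
```

Emit:
{"api": "jog_arm", "payload": {
  "deltas": [
    {"translation": [-0.0005, -0.0025, 0], "rot": [0, 0, 0], "claw": 0.2},
    {"translation": [-0.0005, -0.0025, 0], "rot": [0, 0, 0], "claw": 0.2},
    {"translation": [-0.0005, -0.0025, 0], "rot": [0, 0, 0], "claw": 0.2},
    {"translation": [-0.0005, -0.0025, 0], "rot": [0, 0, 0], "claw": 0.2},
    {"translation": [-0.0005, 0, 0], "rot": [0, 0, 0], "claw": 0.2}
  ]
}}

```text
clock: 29.57
ee_pos: [0.762, -0.0165, 0.1182]
ee_rot: [0.711, 0.703, 0.002, 0.001]
force: [2.9, 2.8, -3.2]
width: 0.0849
finger_force: 8.0
```

Emit:
{"api": "jog_arm", "payload": {
  "deltas": [
    {"translation": [0, 0, 0], "rot": [0, 0, 0], "claw": 0.2},
    {"translation": [0, 0, 0], "rot": [0, 0, 0], "claw": 0.2},
    {"translation": [0, 0, 0], "rot": [0, 0, 0], "claw": 0.2}
  ]
}}

```text
clock: 29.82
ee_pos: [0.7621, -0.0165, 0.1182]
ee_rot: [0.711, 0.703, 0.001, 0.001]
force: [0.5, 1.9, -2.4]
width: 0.0849
finger_force: 8.0
```

```bash
cat > cmp.py <<'E'
from h import *
from plant import bot
go(bot,[.762,-.016,.118],Rdown(-0.54))
d5=bot.get_image("top");np.savez("t6.npz",**d5)
for n in("top","t6"):
    d=load(n);w=cloud(d);f=d["frame"].astype(int)
    y=(f[...,0]>150)&(f[...,1]>110)&(f[...,2]<70);y[:60]=0;y[170:]=0;y[:,:250]=0;y[:,330:]=0
    v,u=np.nonzero(y);box=np.zeros(y.shape,bool);box[55:168,250:335]=1
    pad=box&(w[...,2]>.008)&(w[...,2]<.04);arm=box&(w[...,2]>.04)&(w[...,2]<.12)&(w[...,1]<-.05)
    p=w[pad][:,:2]
    print(n,y.sum(),u.mean().round(2),v.mean().round(2),np.nanmean(w[y],0).round(4),"pad",p.min(0).round(4),p.max(0).round(4),"dust",np.nanmean(w[arm],0).round(4))
E
python3 cmp.py
```

```text
t 29.82 at [ 0.7621 -0.0165  0.1182] q [-0.09  0.44  1.46  0.    1.23 -0.08] F [ 0.48  1.89 -2.43] w 0.0849 ff 8.0
 d_tool [ 0.0005 -0.0001  0.0002] rot [ 0.004 -0.    -0.001]
top 1330 284.93 123.73 [ 0.7597 -0.0176  0.1311] pad [ 0.7  -0.13] [0.8763 0.043 ] dust [ 0.8491 -0.0726  0.0713]
t6 7 291.43 129.0 [ 0.7599 -0.0353  0.0801] pad [ 0.7267 -0.1302] [0.802  0.0343] dust [ 0.7765 -0.0696  0.0405]
```

Occluded by the arm. I'll release, lift, back off and compare.

Emit:
{"api": "jog_arm", "payload": {
  "deltas": [
    {"translation": [0, 0, 0], "rot": [0, 0, 0], "claw": 0},
    {"translation": [0, 0, 0], "rot": [0, 0, 0], "claw": 0},
    {"translation": [0, 0, 0], "rot": [0, 0, 0], "claw": 0},
    {"translation": [0, 0, -0.015], "rot": [0, 0, 0], "claw": 0},
    {"translation": [0, 0, -0.03], "rot": [0, 0, 0], "claw": 0}
  ]
}}

```text
clock: 30.28
ee_pos: [0.7591, -0.0168, 0.1584]
ee_rot: [0.711, 0.703, -0.002, -0.002]
force: [0.1, -0.2, -1.4]
width: 0.095
finger_force: 0.0
```

Emit:
{"api": "jog_arm", "payload": {
  "deltas": [
    {"translation": [0, 0, -0.03], "rot": [0, 0, 0], "claw": 0},
    {"translation": [0, 0, -0.03], "rot": [0, 0, 0], "claw": 0},
    {"translation": [0, 0, -0.03], "rot": [0, 0, 0], "claw": 0},
    {"translation": [0, -0.035, 0], "rot": [0, 0, 0], "claw": 0},
    {"translation": [0, -0.035, 0], "rot": [0, 0, 0], "claw": 0}
  ]
}}

```text
clock: 30.7
ee_pos: [0.6934, -0.0165, 0.2578]
ee_rot: [0.711, 0.703, 0.004, 0.004]
force: [-1.0, 0.4, -0.4]
width: 0.0951
finger_force: 0.0
```

Emit:
{"api": "jog_arm", "payload": {
  "deltas": [
    {"translation": [0, -0.035, 0], "rot": [0, 0, 0], "claw": 0},
    {"translation": [0, -0.035, 0], "rot": [0, 0, 0], "claw": 0},
    {"translation": [0, -0.035, 0], "rot": [0, 0, 0], "claw": 0},
    {"translation": [0, -0.035, 0], "rot": [0, 0, 0], "claw": 0},
    {"translation": [0, -0.035, 0], "rot": [0, 0, 0], "claw": 0}
  ]
}}

```text
clock: 31.12
ee_pos: [0.515, -0.0142, 0.2532]
ee_rot: [0.711, 0.703, 0.002, 0.002]
force: [-0.9, -0.6, 0.3]
width: 0.0949
finger_force: 0.0
```

Emit:
{"api": "jog_arm", "payload": {
  "deltas": [
    {"translation": [0, -0.02, 0], "rot": [0, 0, 0], "claw": 0},
    {"translation": [0, 0, 0], "rot": [0, 0, 0], "claw": 0},
    {"translation": [0, 0, 0], "rot": [0, 0, 0], "claw": 0}
  ]
}}

```text
clock: 31.37
ee_pos: [0.4966, -0.014, 0.2536]
ee_rot: [0.711, 0.703, 0.002, 0.003]
force: [-0.4, 0.6, -0.0]
width: 0.0949
finger_force: 0.0
```

```bash
python3 cmp.py; python3 - <<'E'
from h import *
import math
w0,w1=[cloud(load(n)) for n in("top","t6")]
k=np.zeros(w0.shape[:2],bool);k[:,:]=1
for nm,(u0,u1,v0,v1),(a,b) in(("board",(318,408,112,155),(.01,.03)),("block",(178,218,108,170),(.02,.04)),("spent a",(350,400,225,275),(.18,.2)),("spent c",(440,490,205,250),(.18,.2))):
    for w in(w0,w1):
        s=w[v0:v1,u0:u1];s=s[(s[...,2]>a)&(s[...,2]<b)];print(nm,len(s),s.mean(0).round(4))
w=w1[150:330,100:240].reshape(-1,3)
for lo,hi in((.40,.452),(.457,.50),(.51,.55)):
    s=w[(w[:,1]>.18)&(w[:,1]<.24)&(w[:,0]>lo)&(w[:,0]<hi)&(w[:,2]>.05)&(w[:,2]<.15)]
    print(len(s),s[s[:,2].argmax()])
E
```

```text
t 31.37 at [ 0.4966 -0.014   0.2536] q [-0.14 -0.24  1.96  0.    1.41 -0.13] F [-0.39  0.56 -0.01] w 0.0949 ff 0.0
 d_tool [0.0011 0.2645 0.1374] rot [ 0.007  0.001 -0.002]
top 1330 284.93 123.73 [ 0.7597 -0.0176  0.1311] pad [ 0.7  -0.13] [0.8763 0.043 ] dust [ 0.8491 -0.0726  0.0713]
t6 1337 284.68 123.38 [ 0.7604 -0.0171  0.1312] pad [ 0.7017 -0.1301] [0.8763 0.045 ] dust [ 0.8483 -0.0747  0.071 ]
board 2511 [ 0.763  -0.1926  0.0194]
board 2509 [ 0.763  -0.1926  0.0194]
block 1507 [0.7557 0.1776 0.0318]
block 1506 [0.7554 0.1777 0.0319]
spent a 509 [ 0.5056 -0.1848  0.1874]
spent a 510 [ 0.5055 -0.1847  0.1874]
spent c 525 [ 0.5486 -0.3547  0.1873]
spent c 556 [ 0.54   -0.3454  0.1956]
688 [0.43819483 0.2081508  0.09025747]
589 [0.48529682 0.19442662 0.09546962]
554 [0.53472005 0.20923051 0.10158392]
```

The sander is back within 1 mm. The numbers for spent can c differ from the start (cap z 0.1956 against 0.1873), so I'll check its cap numerically.

```bash
python3 - <<'E'
from h import *
for n in("top","top3","t5","t6"):
    w=cloud(load(n))
    for nm,(u0,u1,v0,v1) in(("c",(440,495,205,255)),("a",(350,400,225,275))):
        s=w[v0:v1,u0:u1];s=s[(s[...,2]>.165)&(s[...,2]<.24)]
        if len(s)<50: print(n,nm,len(s));continue
        (x,y),r=cv2.minEnclosingCircle(s[:,:2].astype(np.float32)*1000)
        A=np.c_[s[:,:2],np.ones(len(s))];
        for _ in range(3):
            p=np.linalg.lstsq(A,s[:,2],rcond=None)[0];e=abs(A@p-s[:,2]);g=e<.003;A=A[g];s=s[g]
        print(n,nm,len(s),"mean",s.mean(0).round(4),"tilt",p[:2].round(3),"circ",round(x,1),round(y,1),round(r,1))
E
```

```text
top c 334 mean [ 0.5488 -0.3592  0.187 ] tilt [ 0.021 -0.08 ] circ 549.3 -355.9 23.8
top a 416 mean [ 0.5053 -0.1866  0.1872] tilt [-0.016 -0.045] circ 505.5 -185.2 23.4
top3 c 281 mean [ 0.538  -0.3524  0.1967] tilt [ 0.029 -0.192] circ 540.7 -347.8 23.9
top3 a 433 mean [ 0.5052 -0.186   0.1874] tilt [-0.003 -0.033] circ 505.2 -185.2 23.6
t5 c 275 mean [ 0.5381 -0.3517  0.1963] tilt [ 0.015 -0.226] circ 540.5 -348.1 24.0
t5 a 425 mean [ 0.5051 -0.1858  0.1872] tilt [ 0.001 -0.033] circ 505.5 -185.3 23.5
t6 c 291 mean [ 0.5381 -0.3522  0.1965] tilt [ 0.021 -0.216] circ 540.5 -347.6 24.0
t6 a 419 mean [ 0.5051 -0.1862  0.1872] tilt [ 0.003 -0.032] circ 505.4 -185.3 23.4
```

Can c is perched. Its cap is 9 mm too high and about 12 mm off toward the middle hole, so the quick withdrawal must have dragged it up and left it leaning on its recess edge. I'll go back and reseat it.

Emit:
{"api": "jog_arm", "payload": {
  "deltas": [
    {"translation": [0, 0, 0], "rot": [0, 0, -0.087], "claw": 0},
    {"translation": [0, 0, 0], "rot": [0, 0, -0.087], "claw": 0},
    {"translation": [0, 0, 0], "rot": [0, 0, -0.087], "claw": 0},
    {"translation": [-0.0335, -0.004, 0], "rot": [0, 0, 0], "claw": 0},
    {"translation": [-0.0335, -0.004, 0], "rot": [0, 0, 0], "claw": 0}
  ]
}}

```text
clock: 31.83
ee_pos: [0.507, -0.0808, 0.2524]
ee_rot: [0.612, 0.791, 0.001, 0.002]
force: [-0.4, 0.3, -0.2]
width: 0.095
finger_force: 0.0
```

Emit:
{"api": "jog_arm", "payload": {
  "deltas": [
    {"translation": [-0.0335, -0.004, 0], "rot": [0, 0, 0], "claw": 0},
    {"translation": [-0.0335, -0.004, 0], "rot": [0, 0, 0], "claw": 0},
    {"translation": [-0.0335, -0.004, 0], "rot": [0, 0, 0], "claw": 0},
    {"translation": [-0.0335, -0.004, 0], "rot": [0, 0, 0], "claw": 0},
    {"translation": [-0.0335, -0.004, 0], "rot": [0, 0, 0], "claw": 0}
  ]
}}

```text
clock: 32.25
ee_pos: [0.5288, -0.2504, 0.2521]
ee_rot: [0.614, 0.79, 0.001, 0.002]
force: [0.9, 0.6, 0.4]
width: 0.0948
finger_force: 0.0
```

Emit:
{"api": "jog_arm", "payload": {
  "deltas": [
    {"translation": [-0.0335, -0.004, 0], "rot": [0, 0, 0], "claw": 0},
    {"translation": [-0.0335, -0.004, 0], "rot": [0, 0, 0], "claw": 0},
    {"translation": [-0.0335, -0.004, 0], "rot": [0, 0, 0], "claw": 0},
    {"translation": [0, 0, 0], "rot": [0, 0, 0], "claw": 0},
    {"translation": [0, 0, 0], "rot": [0, 0, 0], "claw": 0}
  ]
}}

```text
clock: 32.67
ee_pos: [0.5415, -0.3504, 0.2512]
ee_rot: [0.614, 0.789, 0.001, 0.001]
force: [-0.3, -0.0, -0.1]
width: 0.0953
finger_force: 0.0
```

```bash
cat > cc.py <<'E'
from h import *
from plant import bot
def cap(n="c"):
    o=bot.get_obs();d=bot.get_image("wrist")
    T=np.eye(4);T[:3,:3]=Rn.from_quat(o["ee_rot"]).as_matrix();T[:3,3]=o["ee_pos"];d["world_from_camera"]=T@d["hand_eye"]
    np.savez("cc.npz",**d);w=cloud(d)
    p=w[(abs(w[...,0]-.545)<.05)&(abs(w[...,1]+.352)<.05)&(w[...,2]>.11)&(w[...,2]<.215)]
    s=p[p[:,2]>.18]
    (x,y),r=cv2.minEnclosingCircle(s[:,:2].astype(np.float32)*1000)
    A=np.c_[s[:,:2]-s[:,:2].mean(0),np.ones(len(s))];b=s[:,2]
    for _ in range(4):
        q=np.linalg.lstsq(A,b,rcond=None)[0];g=abs(A@q-b)<.0015;A=A[g];b=b[g]
    cx=np.array([[.969,.249],[-.249,.969]])
    print("cap n",len(b),"circ",round(x,1),round(y,1),round(r,1),"z",q[2].round(4),"slope caddy xy",(cx@q[:2]).round(3),"off hole caddy",(cx@(np.array([x,y])-[549.3,-355.9])).round(1))
cap()
go(bot,[.541,-.348,.25],Rdown(14.4))
E
python3 cc.py
```

```text
cap n 3439 circ 539.3 -346.9 23.5 z 0.1983 slope caddy xy [ 0.041 -0.104] off hole caddy [-7.4 11.2]
t 32.72 at [ 0.5414 -0.3491  0.2514] q [-0.66  0.1   1.65  0.    1.39 -0.91] F [ 0.47 -0.66  0.92] w 0.095 ff 0.0
 d_tool [ 0.0011 -0.0001  0.0014] rot [ 0.003 -0.    -0.002]
```

Emit:
{"api": "jog_arm", "payload": {
  "deltas": [
    {"translation": [-0.0025, 0.001, 0], "rot": [0, 0, 0], "claw": 0},
    {"translation": [0, 0, 0], "rot": [0, -0.1, 0], "claw": 0},
    {"translation": [0.003, 0, 0.03], "rot": [0, 0, 0], "claw": 0},
    {"translation": [0.003, 0, 0.03], "rot": [0, 0, 0], "claw": 0},
    {"translation": [0.003, 0, 0.03], "rot": [0, 0, 0], "claw": 0}
  ],
  "force": 12
}}

```text
clock: 33.13
ee_pos: [0.5438, -0.3492, 0.1621]
ee_rot: [0.612, 0.789, -0.029, 0.043]
force: [0.7, -0.1, -0.4]
width: 0.0947
finger_force: 0.0
```

Emit:
{"api": "jog_arm", "payload": {
  "deltas": [
    {"translation": [0.001, 0, 0.012], "rot": [0, 0, 0], "claw": 0},
    {"translation": [0, 0, 0], "rot": [0, 0, 0], "claw": 0},
    {"translation": [0, 0, 0], "rot": [0, 0, 0], "claw": 0}
  ]
}}

```text
clock: 33.38
ee_pos: [0.5432, -0.3501, 0.1498]
ee_rot: [0.612, 0.789, -0.029, 0.041]
force: [-0.2, -0.1, 1.4]
width: 0.0952
finger_force: 0.0
```

```bash
python3 - <<'E'
from h import *
from plant import bot
go(bot,[.5427,-.3514,.148],Rdown(14.4)*Rn.from_rotvec([0,-.1,0]))
E
```

```text
t 33.38 at [ 0.5432 -0.3501  0.1498] q [-0.63  0.14  1.78 -0.07  1.14 -0.85] F [-0.18 -0.1   1.43] w 0.0952 ff 0.0
 d_tool [-0.0009 -0.0008  0.0019] rot [ 0.004  0.001 -0.001]
```

Emit:
{"api": "jog_arm", "payload": {
  "deltas": [
    {"translation": [-0.001, -0.001, 0.002], "rot": [0, 0, 0], "claw": 0},
    {"translation": [0, 0, 0], "rot": [0, 0, 0], "claw": 0.6},
    {"translation": [0, 0, 0], "rot": [0, 0, 0], "claw": 0.6},
    {"translation": [0, 0, 0], "rot": [0, 0, 0], "claw": 0.6},
    {"translation": [0, 0, 0], "rot": [0, 0, 0], "claw": 0.6}
  ],
  "force": 15
}}

```text
clock: 33.8
ee_pos: [0.5426, -0.3525, 0.1486]
ee_rot: [0.613, 0.789, -0.029, 0.042]
force: [0.1, -0.4, -0.4]
width: 0.0736
finger_force: 0.0
```

Emit:
{"api": "jog_arm", "payload": {
  "deltas": [
    {"translation": [0, 0, 0], "rot": [0, 0, 0], "claw": 0.6},
    {"translation": [0, 0, 0], "rot": [0, 0, 0], "claw": 0.6},
    {"translation": [0, 0, 0], "rot": [0, 0, 0], "claw": 0.6},
    {"translation": [0, 0, 0], "rot": [0, 0, 0], "claw": 0.6}
  ]
}}

```text
clock: 34.13
ee_pos: [0.5424, -0.3522, 0.1477]
ee_rot: [0.613, 0.789, -0.029, 0.041]
force: [0.7, -0.2, -0.2]
width: 0.052
finger_force: 15.0
```

Emit:
{"api": "jog_arm", "payload": {
  "deltas": [
    {"translation": [-0.0005, 0, -0.005], "rot": [0, 0, 0], "claw": 0.6},
    {"translation": [-0.0005, 0, -0.005], "rot": [0, 0, 0], "claw": 0.6},
    {"translation": [0, 0, 0], "rot": [0, 0, 0], "claw": 0.6},
    {"translation": [0, 0, 0], "rot": [0, 0, 0], "claw": 0.6}
  ],
  "force": 20
}}

```text
clock: 34.47
ee_pos: [0.5423, -0.3523, 0.1584]
ee_rot: [0.613, 0.789, -0.029, 0.041]
force: [-0.3, -0.3, -0.9]
width: 0.0523
finger_force: 20.0
```

```bash
python3 - <<'E'
from h import *
from plant import bot
go(bot,[.549,-.356,.16],Rdown(14.4))
E
```

```text
t 34.47 at [ 0.5423 -0.3523  0.1584] q [-0.63  0.13  1.78 -0.07  1.16 -0.86] F [-0.34 -0.28 -0.87] w 0.0523 ff 20.0
 d_tool [-0.0054  0.0056 -0.0011] rot [ 0.004  0.102 -0.002]
```

Emit:
{"api": "jog_arm", "payload": {
  "deltas": [
    {"translation": [-0.001, 0.0012, 0], "rot": [0, 0.02, 0], "claw": 0.6},
    {"translation": [-0.001, 0.0012, 0], "rot": [0, 0.02, 0], "claw": 0.6},
    {"translation": [-0.0011, 0.0011, 0], "rot": [0, 0.02, 0], "claw": 0.6},
    {"translation": [-0.0011, 0.0011, 0], "rot": [0, 0.02, 0], "claw": 0.6},
    {"translation": [-0.0011, 0.001, 0], "rot": [0, 0.02, 0], "claw": 0.6}
  ]
}}

```text
clock: 34.88
ee_pos: [0.548, -0.3565, 0.1576]
ee_rot: [0.613, 0.79, 0.001, -0.0]
force: [-4.2, -1.2, -0.6]
width: 0.0521
finger_force: 19.9
```

Emit:
{"api": "jog_arm", "payload": {
  "deltas": [
    {"translation": [0, 0, 0], "rot": [0, 0, 0], "claw": 0.6},
    {"translation": [0, 0, 0], "rot": [0, 0, 0], "claw": 0.6},
    {"translation": [0, 0, 0], "rot": [0, 0, 0], "claw": 0.6}
  ]
}}

```text
clock: 35.13
ee_pos: [0.5482, -0.3563, 0.1577]
ee_rot: [0.614, 0.79, 0.001, 0.001]
force: [-4.3, -2.1, 0.5]
width: 0.0521
finger_force: 20.0
```

```bash
python3 - <<'E'
from h import *
from plant import bot
go(bot,[.549,-.356,.14],Rdown(14.4))
E
python3 cc.py
```

```text
t 35.13 at [ 0.5482 -0.3563  0.1577] q [-0.66  0.19  1.71  0.    1.24 -0.91] F [-4.25 -2.08  0.45] w 0.0521 ff 20.0
 d_tool [0.0001 0.0008 0.0177] rot [ 0.002  0.001 -0.002]
cap n 2011 circ 545.5 -345.8 36.7 z 0.2024 slope caddy xy [-0.008 -0.337] off hole caddy [-1.1 10.8]
t 35.18 at [ 0.5483 -0.3562  0.1578] q [-0.66  0.19  1.71  0.    1.24 -0.91] F [-4.   -1.78 -0.7 ] w 0.0518 ff 20.0
 d_tool [ 0.0096 -0.0048 -0.0922] rot [ 0.002  0.001 -0.001]
```

Emit:
{"api": "jog_arm", "payload": {
  "deltas": [
    {"translation": [0, 0, 0], "rot": [0, 0, 0], "claw": 0.6},
    {"translation": [0, 0, 0], "rot": [0, 0, 0], "claw": 0.6},
    {"translation": [0, 0, 0], "rot": [0, 0, 0], "claw": 0.6}
  ],
  "force": 40
}}

```text
clock: 35.43
ee_pos: [0.5483, -0.3561, 0.1577]
ee_rot: [0.613, 0.79, 0.0, 0.001]
force: [-4.4, -4.1, -1.1]
width: 0.0517
finger_force: 39.9
```

```bash
cat > cl.py <<'E'
from h import *
from plant import bot
o=bot.get_obs();T=np.eye(4);T[:3,:3]=Rn.from_quat(o["ee_rot"]).as_matrix();T[:3,3]=o["ee_pos"]
print("F caddy",np.round([.969*o["force"][0]+.249*o["force"][1],-.249*o["force"][0]+.969*o["force"][1],o["force"][2]],2),"M",np.round(o["moment"],3))
d=bot.get_image("wrist");d["world_from_camera"]=T@d["hand_eye"];w=cloud(d).reshape(-1,3)
c=np.c_[(w[:,:2]-[.5493,-.3559])@np.array([[.969,.249],[-.249,.969]]).T,w[:,2]]*1000
# visible can body strip: mid line of side seen from camera (+y side)
for z in range(108,206,8):
    s=c[(abs(c[:,2]-z)<3)&(abs(c[:,0])<34)&(abs(c[:,1])<45)&(c[:,1]>-5)]
    if len(s)>20: print(z,len(s),"x",np.percentile(s[:,0],[1,50,99]).round(1),"ymax",np.percentile(s[:,1],98).round(1))
go(bot,[.549,-.356,.14],Rdown(14.4))
E
python3 cl.py
```

```text
F caddy [-5.32 -2.88 -1.08] M [-0.772  0.891 -0.032]
108 4997 x [-33.6   2.5  33.5] ymax 44.5
116 200 x [-21.6   2.6  24.4] ymax 27.2
124 215 x [-22.2   2.2  24.3] ymax 27.3
132 239 x [-22.4   1.5  24. ] ymax 27.3
140 440 x [-29.9   0.9  27.8] ymax 27.4
148 445 x [-30.7   0.8  29. ] ymax 27.1
156 557 x [-32.9   0.2  30.8] ymax 27.1
164 726 x [-33.2   1.   31.8] ymax 27.2
172 1584 x [-33.    2.2  32.1] ymax 26.2
180 966 x [-33.3   2.   33.2] ymax 24.9
188 1092 x [-33.3   0.6  33.4] ymax 25.0
196 1232 x [-33.3   0.1  33.5] ymax 25.1
204 1124 x [-32.   -2.3  30.8] ymax 25.2
t 35.48 at [ 0.5483 -0.3561  0.1577] q [-0.66  0.19  1.71  0.    1.24 -0.91] F [-4.53 -3.29 -0.67] w 0.052 ff 39.9
 d_tool [-0.      0.0007  0.0177] rot [ 0.002  0.002 -0.001]
```

Emit:
{"api": "jog_arm", "payload": {
  "deltas": [
    {"translation": [0, 0, 0], "rot": [0.02, 0, 0], "claw": 0.6},
    {"translation": [0, 0, 0], "rot": [0.018, 0, 0], "claw": 0.6},
    {"translation": [0, 0, 0], "rot": [0, 0, 0], "claw": 0.6},
    {"translation": [0, 0, 0], "rot": [0, 0, 0], "claw": 0.6}
  ],
  "force": 25
}}

```text
clock: 35.82
ee_pos: [0.5499, -0.3553, 0.1583]
ee_rot: [0.613, 0.79, -0.013, -0.01]
force: [0.6, -0.3, -1.2]
width: 0.0516
finger_force: 25.0
```

```bash
python3 cl.py
```

```text
F caddy [ 0.49 -0.47 -1.16] M [-0.013 -0.108  0.01 ]
108 4989 x [-33.6   2.9  33.6] ymax 44.5
116 198 x [-21.7   1.4  24.1] ymax 27.9
124 215 x [-21.9   1.6  24. ] ymax 28.0
132 258 x [-21.7   1.2  24.6] ymax 28.0
140 416 x [-25.8   2.4  29.3] ymax 27.9
148 455 x [-29.3   2.6  30.4] ymax 27.6
156 570 x [-31.4   3.   32.5] ymax 27.5
164 672 x [-31.8   2.9  33.3] ymax 27.4
172 1653 x [-31.7   1.7  33. ] ymax 26.7
180 968 x [-33.    1.2  33.5] ymax 25.0
188 1087 x [-33.3   0.3  33.5] ymax 25.1
196 1240 x [-33.3  -0.1  33.4] ymax 25.1
204 1100 x [-31.1   0.7  31.6] ymax 25.2
t 35.87 at [ 0.5496 -0.3554  0.1582] q [-0.64  0.2   1.69 -0.03  1.27 -0.89] F [-0.65  0.05 -0.73] w 0.0516 ff 25.0
 d_tool [-0.0004 -0.0002  0.0182] rot [-0.033  0.001 -0.001]
```

Emit:
{"api": "jog_arm", "payload": {
  "deltas": [
    {"translation": [-0.0012, -0.001, 0], "rot": [0, 0, 0], "claw": 0.6},
    {"translation": [0, 0.0001, 0.004], "rot": [0, 0, 0], "claw": 0.6},
    {"translation": [0, 0.0001, 0.004], "rot": [0, 0, 0], "claw": 0.6},
    {"translation": [0, 0, 0], "rot": [0, 0, 0], "claw": 0.6},
    {"translation": [0, 0, 0], "rot": [0, 0, 0], "claw": 0.6}
  ]
}}

```text
clock: 36.28
ee_pos: [0.5478, -0.3571, 0.1492]
ee_rot: [0.613, 0.79, -0.014, -0.011]
force: [0.5, -0.7, -0.7]
width: 0.0522
finger_force: 25.0
```

Emit:
{"api": "jog_arm", "payload": {
  "deltas": [
    {"translation": [0, 0.0001, 0.003], "rot": [0, 0, 0], "claw": 0.6},
    {"translation": [0, 0, 0], "rot": [0, 0, 0], "claw": 0.6},
    {"translation": [0, 0, 0], "rot": [0, 0, 0], "claw": 0.6}
  ]
}}

```text
clock: 36.53
ee_pos: [0.5481, -0.3572, 0.1468]
ee_rot: [0.613, 0.79, -0.014, -0.01]
force: [-0.7, -0.1, -1.4]
width: 0.0517
finger_force: 25.0
```

Emit:
{"api": "jog_arm", "payload": {
  "deltas": [
    {"translation": [0, 0.0001, 0.003], "rot": [0, 0, 0], "claw": 0.6},
    {"translation": [0, 0, 0], "rot": [0, 0, 0], "claw": 0.6},
    {"translation": [0, 0, 0], "rot": [0, 0, 0], "claw": 0.6}
  ]
}}

```text
clock: 36.78
ee_pos: [0.548, -0.3572, 0.1438]
ee_rot: [0.613, 0.79, -0.014, -0.01]
force: [-0.4, 0.5, 0.2]
width: 0.0517
finger_force: 25.0
```

```bash
python3 cl.py
```

```text
F caddy [-0.23  0.61  0.22] M [ 0.025 -0.09   0.018]
108 5668 x [-33.5   3.   33.6] ymax 44.5
116 256 x [-23.9  -0.6  22.2] ymax 26.6
124 302 x [-23.9   0.3  26.7] ymax 26.5
132 452 x [-31.8  -0.3  27.8] ymax 26.1
140 524 x [-33.2  -0.8  30. ] ymax 26.2
148 644 x [-33.1   1.7  31.2] ymax 26.1
156 1608 x [-32.8   1.2  31.8] ymax 25.7
164 894 x [-33.4   1.8  33.5] ymax 23.7
172 1079 x [-33.4   1.1  33.4] ymax 23.6
180 1235 x [-33.4   0.2  33.5] ymax 23.6
188 1127 x [-33.5  -1.6  32.6] ymax 23.7
196 4332 x [-27.2  -1.   27.6] ymax 22.9
204 375 x [-27.3  27.5  28.1] ymax 9.5
t 36.83 at [ 0.5481 -0.3573  0.144 ] q [-0.65  0.21  1.7  -0.03  1.24 -0.89] F [ 0.08 -0.33 -0.59] w 0.0521 ff 25.0
 d_tool [0.001  0.0013 0.0039] rot [-0.034  0.001 -0.001]
```

Emit:
{"api": "jog_arm", "payload": {
  "deltas": [
    {"translation": [0, 0.0001, 0.002], "rot": [0, 0, 0], "claw": 0.6},
    {"translation": [0, 0, 0], "rot": [0, 0, 0], "claw": 0.6},
    {"translation": [0, 0, 0], "rot": [0, 0, 0], "claw": 0.6}
  ]
}}

```text
clock: 37.08
ee_pos: [0.5481, -0.3573, 0.1419]
ee_rot: [0.613, 0.79, -0.014, -0.01]
force: [0.2, -0.1, -0.9]
width: 0.0519
finger_force: 25.0
```

Emit:
{"api": "jog_arm", "payload": {
  "deltas": [
    {"translation": [0, 0.0001, 0.002], "rot": [0, 0, 0], "claw": 0.6},
    {"translation": [0, 0, 0], "rot": [0, 0, 0], "claw": 0.6},
    {"translation": [0, 0, 0], "rot": [0, 0, 0], "claw": 0.6}
  ]
}}

```text
clock: 37.33
ee_pos: [0.5481, -0.3572, 0.1398]
ee_rot: [0.613, 0.79, -0.014, -0.01]
force: [-0.4, 0.1, -1.2]
width: 0.0521
finger_force: 25.0
```

```bash
python3 - <<'E'
from h import *
from plant import bot
go(bot,[.549,-.356,.139],Rdown(14.4))
o=bot.get_obs();T=np.eye(4);T[:3,:3]=Rn.from_quat(o["ee_rot"]).as_matrix();T[:3,3]=o["ee_pos"]
d=bot.get_image("wrist");d["world_from_camera"]=T@d["hand_eye"];w=cloud(d).reshape(-1,3)
s=w[(np.hypot(w[:,0]-.549,w[:,1]+.356)<.023)&(w[:,2]>.17)]
h,e=np.histogram(s[:,2],np.arange(.17,.23,.002));print([(round(b,3),n) for b,n in zip(e,h) if n>20])
E
```

```text
t 37.33 at [ 0.5481 -0.3572  0.1398] q [-0.65  0.22  1.71 -0.03  1.24 -0.89] F [-0.37  0.14 -1.2 ] w 0.0521 ff 25.0
 d_tool [0.001  0.0011 0.0008] rot [-0.034  0.001 -0.001]
[(np.float64(0.17), np.int64(62)), (np.float64(0.172), np.int64(62)), (np.float64(0.174), np.int64(62)), (np.float64(0.176), np.int64(69)), (np.float64(0.178), np.int64(80)), (np.float64(0.18), np.int64(60)), (np.float64(0.182), np.int64(82)), (np.float64(0.184), np.int64(57)), (np.float64(0.186), np.int64(75)), (np.float64(0.188), np.int64(448)), (np.float64(0.19), np.int64(5542)), (np.float64(0.192), np.int64(93)), (np.float64(0.216), np.int64(58)), (np.float64(0.226), np.int64(450))]
```

Emit:
{"api": "jog_arm", "payload": {
  "deltas": [
    {"translation": [0, 0.0001, 0.002], "rot": [0, 0, 0], "claw": 0.6},
    {"translation": [0, 0, 0], "rot": [0, 0, 0], "claw": 0.6},
    {"translation": [0, 0, 0], "rot": [0, 0, 0], "claw": 0.6}
  ]
}}

```text
clock: 37.63
ee_pos: [0.5485, -0.3575, 0.1385]
ee_rot: [0.613, 0.79, -0.014, -0.01]
force: [0.4, -0.3, 2.0]
width: 0.0519
finger_force: 25.0
```

Emit:
{"api": "jog_arm", "payload": {
  "deltas": [
    {"translation": [0, 0, 0.0012], "rot": [0, 0, 0], "claw": 0.6},
    {"translation": [0, 0, 0], "rot": [0, 0, 0], "claw": 0.6},
    {"translation": [0, 0, 0], "rot": [0, 0, 0], "claw": 0.6}
  ]
}}

```text
clock: 37.88
ee_pos: [0.5486, -0.3579, 0.1385]
ee_rot: [0.613, 0.79, -0.014, -0.009]
force: [-1.2, 0.5, 5.1]
width: 0.052
finger_force: 25.0
```

Emit:
{"api": "jog_arm", "payload": {
  "deltas": [
    {"translation": [0, 0, 0.0008], "rot": [0, 0, 0], "claw": 0.6},
    {"translation": [0, 0, 0], "rot": [0, 0, 0], "claw": 0.6},
    {"translation": [0, 0, 0], "rot": [0, 0, 0], "claw": 0.6}
  ]
}}

```text
clock: 38.13
ee_pos: [0.5487, -0.3581, 0.1384]
ee_rot: [0.613, 0.79, -0.014, -0.009]
force: [-1.1, 1.8, 8.3]
width: 0.052
finger_force: 25.0
```

Seated, with Fz rising at TCP 0.1385. This time I'll open fully and wait before rising.

Emit:
{"api": "jog_arm", "payload": {
  "deltas": [
    {"translation": [0, 0, -0.002], "rot": [0, 0, 0], "claw": 0.6},
    {"translation": [0, 0, 0], "rot": [0, 0, 0], "claw": 0},
    {"translation": [0, 0, 0], "rot": [0, 0, 0], "claw": 0},
    {"translation": [0, 0, 0], "rot": [0, 0, 0], "claw": 0},
    {"translation": [0, 0, 0], "rot": [0, 0, 0], "claw": 0}
  ],
  "force": 5
}}

```text
clock: 38.55
ee_pos: [0.5481, -0.3571, 0.1375]
ee_rot: [0.613, 0.79, -0.014, -0.01]
force: [0.3, -0.1, 0.3]
width: 0.0736
finger_force: 0.0
```

Emit:
{"api": "jog_arm", "payload": {
  "deltas": [
    {"translation": [0, 0, 0], "rot": [0, 0, 0], "claw": 0},
    {"translation": [0, 0, 0], "rot": [0, 0, 0], "claw": 0},
    {"translation": [0, 0, 0], "rot": [0, 0, 0], "claw": 0},
    {"translation": [0, 0, 0], "rot": [0, 0, 0], "claw": 0}
  ]
}}

```text
clock: 38.88
ee_pos: [0.5483, -0.3573, 0.138]
ee_rot: [0.613, 0.79, -0.014, -0.01]
force: [-0.8, 0.9, 0.6]
width: 0.0943
finger_force: 0.0
```

Emit:
{"api": "jog_arm", "payload": {
  "deltas": [
    {"translation": [0, 0, -0.01], "rot": [0, 0, 0], "claw": 0},
    {"translation": [0, -0.001, -0.02], "rot": [0, 0, 0], "claw": 0},
    {"translation": [0, -0.001, -0.03], "rot": [0, 0, 0], "claw": 0},
    {"translation": [0, -0.001, -0.03], "rot": [0, 0, 0], "claw": 0},
    {"translation": [0, 0, -0.03], "rot": [-0.035, 0, 0], "claw": 0}
  ]
}}

```text
clock: 39.3
ee_pos: [0.5498, -0.3565, 0.2599]
ee_rot: [0.613, 0.79, 0.0, 0.001]
force: [0.4, 1.1, -0.0]
width: 0.0954
finger_force: 0.0
```

Emit:
{"api": "jog_arm", "payload": {
  "deltas": [
    {"translation": [0, 0, 0], "rot": [0, 0, 0], "claw": 0},
    {"translation": [0, 0, 0], "rot": [0, 0, 0], "claw": 0}
  ]
}}

```text
clock: 39.47
ee_pos: [0.5503, -0.3578, 0.2624]
ee_rot: [0.614, 0.79, 0.0, 0.004]
force: [0.8, 0.5, 0.6]
width: 0.0954
finger_force: 0.0
```

```bash
python3 cc.py
```

```text
cap n 3181 circ 546.6 -355.8 23.4 z 0.1894 slope caddy xy [-0.    -0.007] off hole caddy [-2.6  0.8]
t 39.52 at [ 0.5495 -0.3572  0.2596] q [-0.66  0.12  1.61 -0.    1.41 -0.91] F [ 0.35  0.95 -1.29] w 0.0951 ff 0.0
 d_tool [ 0.011  -0.006   0.0096] rot [ 0.002  0.003 -0.002]
```

Emit:
{"api": "jog_arm", "payload": {
  "deltas": [
    {"translation": [0, -0.035, 0], "rot": [0, 0, 0], "claw": 0},
    {"translation": [0, -0.035, 0], "rot": [0, 0, 0], "claw": 0},
    {"translation": [0, -0.035, 0], "rot": [0, 0, 0], "claw": 0},
    {"translation": [0, -0.035, 0], "rot": [0, 0, 0], "claw": 0},
    {"translation": [0, -0.03, 0], "rot": [0, 0, 0], "claw": 0}
  ]
}}

```text
clock: 39.93
ee_pos: [0.3822, -0.3983, 0.2555]
ee_rot: [0.613, 0.79, 0.0, -0.001]
force: [-0.5, -0.4, 0.0]
width: 0.0953
finger_force: 0.0
```

Emit:
{"api": "jog_arm", "payload": {
  "deltas": [
    {"translation": [0, 0, 0], "rot": [0, 0, 0], "claw": 0},
    {"translation": [0, 0, 0], "rot": [0, 0, 0], "claw": 0},
    {"translation": [0, 0, 0], "rot": [0, 0, 0], "claw": 0}
  ]
}}

```text
clock: 40.18
ee_pos: [0.3845, -0.3985, 0.2566]
ee_rot: [0.614, 0.79, 0.0, -0.0]
force: [-0.0, 0.0, 0.2]
width: 0.0952
finger_force: 0.0
```

```bash
python3 cmp.py; python3 - <<'E'
from h import *
for n in("top","t6"):
    w=cloud(load(n))
    for nm,(u0,u1,v0,v1) in(("c",(440,495,205,255)),("a",(350,400,225,275))):
        s=w[v0:v1,u0:u1];s=s[(s[...,2]>.165)&(s[...,2]<.24)]
        (x,y),r=cv2.minEnclosingCircle(s[:,:2].astype(np.float32)*1000);print(n,nm,len(s),np.median(s[:,2]).round(4),round(x,1),round(y,1),round(r,1))
    k=w[150:192,425:485];s=k[k[...,2]>.15];print(n,"orange",len(s),s.mean(0).round(4),np.percentile(s[:,2],95).round(4))
    for nm,(u0,u1,v0,v1),(a,b) in(("board",(318,408,112,155),(.01,.03)),("block",(178,218,108,170),(.02,.04))):
        s=w[v0:v1,u0:u1];s=s[(s[...,2]>a)&(s[...,2]<b)];print(n,nm,len(s),s.mean(0).round(4))
w=cloud(load("t6"))[150:330,100:240].reshape(-1,3)
for lo,hi in((.40,.452),(.457,.50),(.51,.55)):
  for a,b in((.15,.18),(.23,.26)):
    s=w[(w[:,1]>a)&(w[:,1]<b)&(w[:,0]>lo)&(w[:,0]<hi)&(w[:,2]>.05)&(w[:,2]<.15)]
    if len(s)<20: print("occluded");continue
    A=np.c_[2*s[:,0],2*s[:,2],np.ones(len(s))];x=np.linalg.lstsq(A,(s[:,[0,2]]**2).sum(1),rcond=None)[0];print("lane can",a,x[:2].round(4))
E
```

```text
t 40.18 at [ 0.3845 -0.3985  0.2566] q [-0.9  -0.1   1.84  0.    1.41 -1.15] F [-0.02  0.01  0.16] w 0.0952 ff 0.0
 d_tool [0.2772 0.4603 0.1391] rot [ 0.    -0.001  0.259]
top 1330 284.93 123.73 [ 0.7597 -0.0176  0.1311] pad [ 0.7  -0.13] [0.8763 0.043 ] dust [ 0.8491 -0.0726  0.0713]
t6 1332 284.56 123.08 [ 0.7612 -0.0169  0.1307] pad [ 0.7023 -0.1302] [0.9346 0.045 ] dust [ 0.8489 -0.0748  0.0715]
top c 598 0.1872 549.3 -355.9 23.8
top a 547 0.1873 505.5 -185.2 23.4
top orange 589 [ 0.6615 -0.3603  0.1728] 0.1776
top board 2511 [ 0.763  -0.1926  0.0194]
top block 1507 [0.7557 0.1776 0.0318]
t6 c 599 0.1872 547.5 -355.7 23.9
t6 a 541 0.1873 505.3 -185.2 23.6
t6 orange 593 [ 0.6616 -0.3603  0.1728] 0.1779
t6 board 2510 [ 0.763  -0.1927  0.0193]
t6 block 1506 [0.7554 0.1777 0.0318]
lane can 0.15 [0.43 0.06]
lane can 0.23 [0.4307 0.0586]
lane can 0.15 [0.4812 0.0709]
lane can 0.23 [0.4819 0.0687]
lane can 0.15 [0.5325 0.078 ]
lane can 0.23 [0.533  0.0769]
```

```bash
python3 -c "
from plant import bot
print(bot.close_job())"
```

```text
the job is handed in; nothing more can be done
None
```

The full can, can_b from the middle hole (about 360 g), lies in the rack against the two older cans, and both other cans stand seated in their holes (the end can by the orange can lifted as spent, the other never lifted); along the way I bumped the sander about 11 mm and put it back to within 2 mm with about 1.5° of turn, and I left that lifted can leaning in its hole until I reseated it; I handed in at 40 s and the verdict was not shown.

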